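# Zero a coating probe and hold it square on the marked test spot

### The arm

A 6-joint arm with a two-finger parallel gripper is mounted at the origin on a cart in front of the work surface, level with it; the furniture and walls round the work are solid. World frame = base frame: x ahead of the robot, y to its left, z up, the work surface at z = 0. Lengths are in m, angles in rad, forces in N, time in s.
With the tool pointing down it reaches from about 0.325 to 1 m from the base axis. Payload 5.1 kg.
Tool frame: the origin (TCP) lies at the very end of the fingers, on their centre line; the grasp point (between the pads) lies 19 mm behind it; z points along the fingers, y is the line along which they close (so a half turn about z gives the same grasp; the last joint's range is limited). The gripper opens to 85 mm and grips with 20 to 120 N. Pads are 22 mm wide; open, the fingers measure 114 mm over their backs; the gripper's body (76 mm by 85 mm) begins 54 mm behind the grasp point. The pads swing forward as they close: fully open they stand 13 mm farther back than shut.
Start: joints at [1.255, 0.124, 1.65, -0, 1.367, -0.083], TCP at [0.15, 0.632, 0.192] pointing down, gripper open.
Joint ranges: [-2.61, 2.61], [-1.02, 2.33], [0.03, 2.71], [-1.35, 4.49], [0.32, 2.68], [-2.91, 2.91]. Speed limits (rad/s): [2.57, 2.57, 3.14, 3.14, 3.14, 3.14].

### API

Orientations are given as a unit quaternion [w, x, y, z].
In Python, from station import manip, imaging, ticket gives the robot as it stands.
- The arm moves only by the shell command python3 -m inch 'ROWS' [OPENING]. ROWS is JSON, a list of rows, each an object of numbers: "x", "y", "z": the shift along the tool's x, y, z in cm; "spin": the turn about the tool's z in degrees. In form: [{"x": .., "y": .., "z": .., "spin": ..}, ...]. A call has 1 to 10 rows; each row is the pose to reach, as a shift and turn from the pose commanded when the call began, along the tool's axes at that moment; what a row does not reach only later rows make up. A row lasts 1/10 s, in which the tool goes at most 50 mm and 8.59 degrees, less where a joint would pass 70% of its speed; a pose out of reach is approached as far as the arm can. A call with a gripper value outside its range is refused whole. OPENING is the opening in per cent of the stroke, from 0 (shut) to 100 (fully open), set as the call begins (- or left out, the last holds). The fingers move at their own pace and stop on an object; the grip force is fixed at half the most. Time passes only in rows, so rows that repeat a pose let the fingers close. It gives the time, the measured TCP pose, the force, the opening and the grip force at its end, in the units of the state.
- manip.read_state(): the state, without advancing time (a new reading comes with each control period).
- imaging.grab_frame(name): name is "scene" or "top" or "wrist"; returns a dict with "image" (420x560x3 uint8, red, green, blue), "intrinsics" (3x3 intrinsics, pixels), "xyz" and "orientation" of the camera in the world; the wrist camera has in their place "T_tool_cam" (4x4, takes a point from camera to tool coordinates, whose origin is the TCP and whose axes are the flange's). Camera axes: x right, y down, z forward; pixel columns grow to the right and rows downward; lengths in m; the calibration is good to about 2 mm. The wrist camera is an equidistant fisheye: a pixel r from the principal point sees the ray r / f radians off the axis. A picture is of the moment at which its call begins: read the wrist's pose just before it. There is no depth.
- ticket.hand_in(): hands the job in; it is judged then, once.
The state is a dict: "time_s": time; "qpos": joint angles; "joint_vel": joint speeds; "effort": joint torques, N m; "tcp_pos": TCP position; "eef_rot": TCP orientation; "contact_force": force on the tool from outside, world axes, zero at the start; "ft_torque": the same for the moment, N m; "grip_width": finger opening in m; "finger_force": force on a finger pad.
Only numpy, scipy, OpenCV 4.12 (cv2) and the standard library are available. Lean on these libraries where they do the work, as an engineer would, in place of code of your own. Each camera call takes 0.05 s, during which the arm holds its last target. There are 200 camera calls.

### The job

Check the film on the powder-coated test panel: lift the cordless thickness probe out of its stand and zero it on the bare steel end of the panel by holding its spring foot inside the black ring, square to the tilted panel, for about a second with the foot pushed about half-way in. Lift it clear of the panel, then set it down in the same way inside the white ring on the green coating, square to the panel with the spring foot about half-way in, and finish like that, still gripping the probe and holding it there for the reading. Press lightly, touch the panel with the probe only at the two rings (no dragging over the coating), do not shift the panel or its stand, and leave everything else alone.

Things in the scene. Friction and masses are not known exactly. Their poses are not given: they have to be found in the camera images.
- probe: Cordless coating-thickness probe, about 0.16 kg, upright in its stand. Blue housing z = 6 to 78 mm, 36 mm along own x, 24 mm along own y: grip it across these ribbed +-y sides (one faces the robot). Below: flange d 34 mm (z 0 to 6), steel barrel d 22 mm (z -18 to 0), spring foot. Origin: centre of the flange's underside; z along the probe, away from the foot. Lifts straight up out of the stand.
- probe_tip (a point): Centre of the end face of the probe's spring foot (aluminium, 20 mm diameter, 20 mm long, orange line round it). Foot out: 48 mm below the probe's origin, on its axis. Axes as the probe.
- probe_foot (a joint): How far the spring foot is pushed into the probe: 0 = fully out (as at the start; 10 mm of bare stem shows between barrel and foot), 0.010 m = stop. The spring pushes with 1.5 N at 0 and 0.6 N more per mm: 4.5 N half-way, 7.5 N at the stop.
- probe_stand: Black round stand for the probe, fixed to the desk: foot 54 mm diameter, tube 39 mm diameter, 60 mm high, open at the top with a 25 mm bore. Origin: centre of its underside.
- stand: Grey tilting panel stand, fixed to the desk, base 98 x 156 x 10 mm, at most 0.08 m high; its low hinge side faces -x of its own frame, roughly towards the robot. Origin: centre of the base's underside, on the desk.
- panel (a joint): Tilt of the stand's plate with the test panel about the hinge line, which runs along the stand's y through (-38, 0, 22) mm of its frame: 0 = level, growing as the far edge rises; clamped stiffly (6 N m) at an angle that differs from start to start, 0.15 to 0.5 rad.
- bare_spot (a point): Centre of the black ring (32 mm diameter, line 2 mm) on the panel's bare, uncoated steel end. On the panel's surface: 41 mm from the hinge line, 7 mm above it along the panel's normal, at y = +31 mm of the stand. Site axes: z = the panel's normal, upwards; y along the hinge.
- test_spot (a point): Centre of the white ring (32 mm diameter, line 2 mm) on the panel's dark green coating. As bare_spot, but at y = -30 mm of the stand. The panel is flat, 66 x 120 mm, with a 3 mm ledge along its low edge and two flat spring clips at its high edge.
- vial_blue: A bystander: clear vial with a blue cap; to be left alone.
- vial_amber: A bystander: brown glass vial with a black cap; to be left alone.
- caliper: A bystander: digital caliper; to be left alone.
- driver_yellow: A bystander: yellow screwdriver; to be left alone.

How it is judged:
By the outcome, as a careful person would: the job done as asked, in the order asked, and still so for the second after the job is handed in, while the arm keeps its last pose, push and grip.
It also fails if it takes over 43 s, if anything falls off the work surface, if the arm or the gripper's body presses on something with over 40 N, if the wrist force passes 120 N, or if a joint passes its speed limit or range.

## Working session

There is one attempt and no reset: what is moved stays moved. The work goes in short steps, Python scripts to look and compute and a shell command to move; the robot and the scene stay as the last step left them, time stands still between calls to the robot, and variables do not carry over. Pictures are saved under pics/ and viewed, at most 10 in all, crops included, and the job is handed in when it is done.

```bash
ls; mkdir -p pics; python3 - <<'E'
from station import manip, imaging
import cv2,pickle
s=manip.read_state();print(s['time_s'],s['tcp_pos'],s['eef_rot'])
for n in ("scene","top"):
    f=imaging.grab_frame(n);pickle.dump(f,open(n+'.pkl','wb'))
    cv2.imwrite(f'pics/{n}.png',f['image'][:,:,::-1]);print(n,f['intrinsics'],f['xyz'],f['orientation'])
s=manip.read_state()
f=imaging.grab_frame('wrist');f['st']=s;pickle.dump(f,open('wrist.pkl','wb'));print(f['intrinsics'],f['T_tool_cam'])
E
```

```text
pics
0.0 [0.14977542 0.63177359 0.1905346 ] [-1.99105681e-04  1.16122016e-01  9.93234392e-01 -1.03966332e-03]
scene [[409.85559785   0.         283.73611014]
 [  0.         409.85559785 205.04858807]
 [  0.           0.           1.        ]] [0.07204276 0.09254943 0.65742735] [-0.36361446  0.83443816 -0.38337417  0.15659412]
top [[515.71097743   0.         285.90799936]
 [  0.         515.71097743 207.22625146]
 [  0.           0.           1.        ]] [0.45817497 0.50548299 0.9354919 ] [-0.02696681  0.71331043 -0.69990743  0.02430265]
[[325.1922621    0.         278.14970062]
 [  0.         325.1922621  205.74238651]
 [  0.           0.           1.        ]] [[-2.67583263e-04 -9.45983530e-01 -3.24214573e-01  8.32514642e-02]
 [ 9.99999616e-01 -5.23825243e-04  7.03074174e-04 -2.10520319e-04]
 [-8.34928367e-04 -3.24214260e-01  9.45983307e-01 -1.80806088e-01]
 [ 0.00000000e+00  0.00000000e+00  0.00000000e+00  1.00000000e+00]]
```

View pics/scene.png

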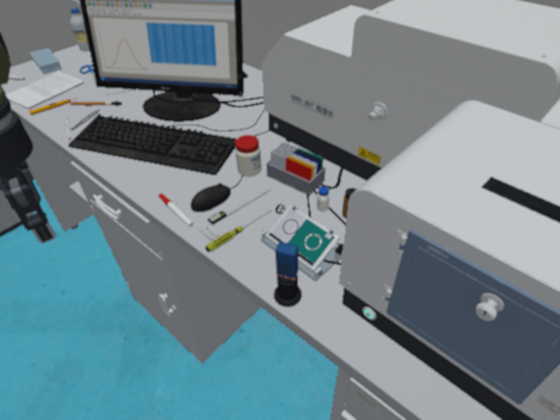

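View pics/top.png

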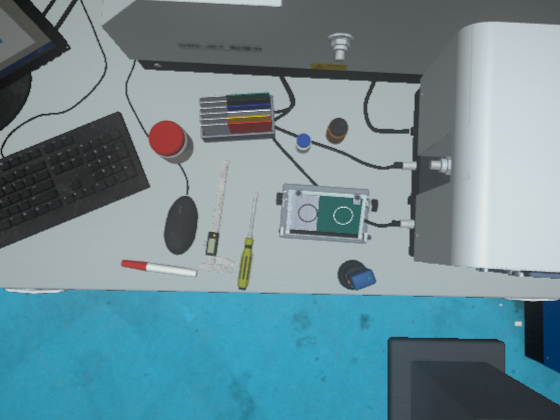

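The scene view shows the probe near pixel (288,262) in its stand at (288,295). The tilted panel is near (305,240), with the bare ring around (290,227) and the white ring around (313,242). In the top view the stand is at about (325,213), the rings at (308,212) and (343,215), and the probe at (360,277).

```bash
cat > h.py <<'E'
import numpy as np,cv2,pickle
from scipy.spatial.transform import Rotation as R
from station import manip,imaging
def rot(q): return R.from_quat([q[1],q[2],q[3],q[0]]).as_matrix()
def cam(f):
    if 'T_tool_cam' in f:
        T=np.array(f['T_tool_cam']);Rt=rot(f['st']['eef_rot'])
        return Rt@T[:3,:3],Rt@T[:3,3]+np.array(f['st']['tcp_pos'])
    return rot(f['orientation']),np.array(f['xyz'])
def ray(f,p):
    K=np.array(f['intrinsics']);M,c=cam(f)
    v=np.array([(p[0]-K[0,2])/K[0,0],(p[1]-K[1,2])/K[1,1]])
    if 'T_tool_cam' in f:
        a=np.linalg.norm(v);d=np.array([*(v/a*np.sin(a)),np.cos(a)])
    else: d=np.array([*v,1.]);d/=np.linalg.norm(d)
    return c,M@d
def plane(f,p,z):
    c,d=ray(f,p);return c+d*(z-c[2])/d[2]
def tri(*fp):
    A=np.zeros((3,3));b=np.zeros(3);rs=[ray(f,p) for f,p in fp]
    for c,d in rs:
        P=np.eye(3)-np.outer(d,d);A+=P;b+=P@c
    x=np.linalg.solve(A,b)
    return x,[1e3*np.linalg.norm((np.eye(3)-np.outer(d,d))@(x-c)) for c,d in rs]
def grab(n,save=None):
    s=manip.read_state();f=imaging.grab_frame(n);f['st']=s
    if save: pickle.dump(f,open(save+'.pkl','wb'));cv2.imwrite(f'pics/{save}.png',f['image'][:,:,::-1])
    return f
def load(n): return pickle.load(open(n+'.pkl','rb'))
def togo(target,yaw_y=None):
    "cm in tool axes to a world TCP target; spin deg so tool y has world heading yaw_y (rad)"
    s=manip.read_state();M=rot(s['eef_rot']);d=M.T@(np.array(target)-s['tcp_pos'])*100
    out=[d.round(2)]
    if yaw_y is not None:
        v=M.T@[np.cos(yaw_y),np.sin(yaw_y),0];a=np.degrees(np.arctan2(-v[0],v[1]));out.append(((a+90)%180-90).round(1))
    return out
E
python3 - <<'E'
from h import *
a=load('scene')['image'][190:310,225:365];b=load('top')['image'][175:300,270:385];w=load('wrist')['image']
A=cv2.resize(a,(400,343),interpolation=2);B=cv2.resize(b,(400,435),interpolation=2);W=cv2.resize(w,(400,300))
c=np.zeros((600,800,3),np.uint8);c[:343,:400]=A;c[:435,400:]=B;c[343:600,:343]=cv2.resize(w,(343,257))
cv2.imwrite('pics/comb.png',c[:,:,::-1])
E
```

```text
(no output)
```

View pics/comb.png

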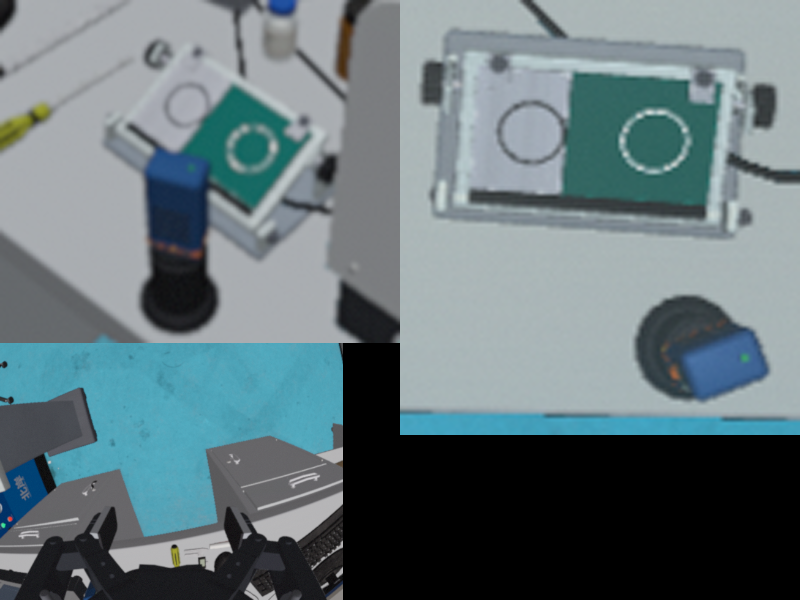

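The crops show both rings clearly, the blue housing's top face at top-crop (725,364), and the probe stand's foot circle at about (688,347).

```bash
python3 - <<'E'
from h import *
t=load('top');s=load('scene')
T=lambda x,y:(270+(x-400)/3.478,175+y/3.478)
S=lambda x,y:(225+x/2.857,190+y/2.857)
for n,a,b in (('bare',T(531,131),S(187,105)),('test',T(654,140),S(251,148)),('ptop',T(725,364),S(180,167))):
    x,e=tri((t,a),(s,b));print(n,x.round(4),np.round(e,1))
print('foot',plane(t,T(688,347),.006),plane(s,S(179,296),.006))
# blue top outline
im=cv2.cvtColor(t['image'],cv2.COLOR_RGB2HSV)
m=cv2.inRange(im,(100,120,40),(125,255,255));m[:, :330]=0;m[:,390:]=0;m[290:]=0;m[:255]=0
c=max(cv2.findContours(m,0,2)[0],key=cv2.contourArea);r=cv2.minAreaRect(c);bx=cv2.boxPoints(r);print(r)
P=np.array([plane(t,p,.138+.0) for p in bx]);print(P.round(4));
for i in range(4):
  d=P[(i+1)%4]-P[i];print(np.linalg.norm(d).round(4),np.degrees(np.arctan2(d[1],d[0])).round(1))
E
```

```text
bare [0.5135 0.4722 0.0461] [0.8 0.8]
test [0.5102 0.4112 0.0469] [0.7 0.7]
ptop [0.407  0.3876 0.1364] [0.3 0.3]
foot [0.40676585 0.38763584 0.006     ] [0.40617584 0.38912653 0.006     ]
((362.5068664550781, 279.1849365234375), (14.513101577758789, 22.354860305786133), 69.44395446777344)
[[0.4116 0.4094 0.138 ]
 [0.4242 0.3774 0.138 ]
 [0.4036 0.3695 0.138 ]
 [0.3911 0.4014 0.138 ]]
0.0344 -68.5
0.0221 -158.8
0.0343 111.4
0.022 21.3
```

```bash
python3 - <<'E'
from h import *
print(togo([.407,.3885,.2],np.radians(21.3)), togo([.407,.3885,.089]))
E
```

```text
[array([-30.64, -17.76,  -0.89]), np.float64(55.4)] [array([-30.64, -17.74,  10.21])]
```

```bash
python3 -m inch '[{"x":-3,"y":-1.8,"z":0,"spin":5},{"x":-7,"y":-4,"z":-0.3,"spin":12},{"x":-11,"y":-6.4,"z":-0.5,"spin":20},{"x":-15,"y":-8.7,"z":-0.9,"spin":28},{"x":-19,"y":-11,"z":-0.9,"spin":36},{"x":-23,"y":-13.3,"z":-0.9,"spin":44},{"x":-27,"y":-15.6,"z":-0.9,"spin":51},{"x":-30,"y":-17.4,"z":-0.9,"spin":55.4},{"x":-30.6,"y":-17.8,"z":-0.9,"spin":55.4},{"x":-30.6,"y":-17.8,"z":-0.9,"spin":55.4}]' 100
python3 - <<'E'
from h import *
f=grab('wrist','w1');print(f['st']['qpos'])
print(togo([.407,.3885,.2],np.radians(21.3)))
E
```

```text
time_s: 1.15
tcp_pos: [0.4071, 0.3879, 0.2005]
eef_rot: [-0.0, 0.565, 0.825, -0.0]
contact_force: [0.5, 1.1, -0.3]
grip_width: 0.0853
finger_force: 0.0
[ 6.65571823e-01 -7.46766655e-02  1.83785475e+00  4.00690288e-04
  1.37901303e+00  2.95832599e-01]
[array([-0.04,  0.05,  0.05]), np.float64(-0.0)]
```

View pics/w1.png

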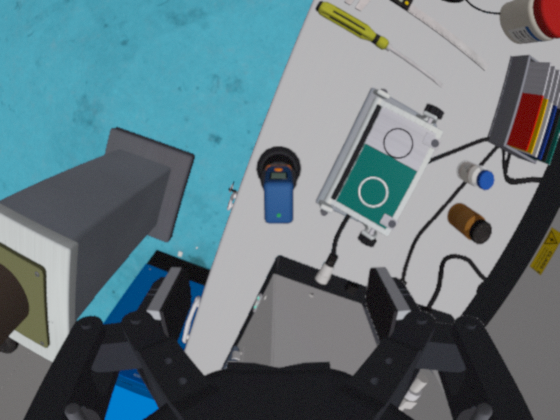

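The wrist view shows the probe centred between the fingers at (279,197). The panel's rings are at (398,143) and (374,192). I'll descend and grip.

```bash
python3 -m inch '[{"x":0,"y":0.05,"z":2,"spin":0},{"x":0,"y":0.05,"z":5,"spin":0},{"x":0,"y":0.05,"z":8,"spin":0},{"x":0,"y":0.05,"z":10,"spin":0},{"x":0,"y":0.05,"z":11,"spin":0},{"x":0,"y":0.05,"z":11.1,"spin":0},{"x":0,"y":0.05,"z":11.1,"spin":0}]' 100
python3 -m inch '[{"z":0},{"z":0},{"z":0},{"z":0},{"z":0},{"z":0},{"z":0},{"z":0},{"z":0},{"z":0}]' 0
python3 - <<'E'
from h import *
# tilt from top + w1: green corners
t=load('top');w=load('w1')
for n,f,bx in (('top',t,(300,380,180,250)),('w1',w,(310,450,100,250))):
    im=cv2.cvtColor(f['image'],cv2.COLOR_RGB2HSV)
    m=cv2.inRange(im,(70,100,40),(95,255,200));k=np.zeros_like(m);k[bx[2]:bx[3],bx[0]:bx[1]]=255;m&=k
    c=max(cv2.findContours(m,0,2)[0],key=cv2.contourArea);h=cv2.convexHull(c)
    print(n,cv2.contourArea(c),cv2.approxPolyDP(h,4,True)[:,0].tolist(),cv2.boxPoints(cv2.minAreaRect(c)).round(1).tolist())
E
```

```text
time_s: 1.9
tcp_pos: [0.407, 0.3898, 0.0906]
eef_rot: [0.0, 0.564, 0.826, 0.001]
contact_force: [0.8, 0.2, -0.1]
grip_width: 0.0856
finger_force: 0.0
top 1345.0 [[320, 196], [361, 199], [357, 233], [317, 230]] [[316.3999938964844, 230.39999389648438], [319.29998779296875, 195.3000030517578], [361.5, 198.8000030517578], [358.6000061035156, 234.0]]
w1 3435.0 [[365, 145], [415, 171], [384, 227], [337, 200]] [[334.29998779296875, 199.5], [365.8999938964844, 142.5], [416.70001220703125, 170.6999969482422], [385.1000061035156, 227.6999969482422]]validation failed for argument at $[0]...
```

```bash
python3 -m inch '[{"x":0,"y":0,"z":0.1,"spin":0},{"x":0,"y":0,"z":0.1,"spin":0},{"x":0,"y":0,"z":0.1,"spin":0},{"x":0,"y":0,"z":0.1,"spin":0},{"x":0,"y":0,"z":0.1,"spin":0},{"x":0,"y":0,"z":0.1,"spin":0},{"x":0,"y":0,"z":0.1,"spin":0},{"x":0,"y":0,"z":0.1,"spin":0},{"x":0,"y":0,"z":0.1,"spin":0},{"x":0,"y":0,"z":0.1,"spin":0}]' 0
python3 - <<'E'
from h import *
t=load('top');w=load('w1')
A=[[320, 196], [361, 199], [357, 233], [317, 230]];B=[[365, 145], [415, 171], [384, 227], [337, 200]]
# correspond: top TL(bare-high) = w1 (415,171)? list all by nearest epipolar
for a in A:
    for b in B:
        x,e=tri((t,a),(w,b)); 
        if e[0]<4 and -0.01<x[2]<.12: print(a,b,x.round(4),np.round(e,1))
E
```

```text
time_s: 2.9
tcp_pos: [0.4075, 0.3891, 0.0896]
eef_rot: [0.0, 0.565, 0.825, 0.001]
contact_force: [-1.1, -0.1, 4.4]
grip_width: 0.0225
finger_force: 60.2
[320, 196] [415, 171] [0.5425 0.452  0.0544] [0.7 0.7]
[361, 199] [384, 227] [0.5388 0.3807 0.0533] [0.1 0.1]
[357, 233] [337, 200] [0.481  0.3842 0.0297] [0.2 0.2]
[317, 230] [365, 145] [0.4849 0.4545 0.0298] [0.3 0.3]
```

```bash
python3 -m inch '[{"x":0,"y":0,"z":-0.8,"spin":0},{"x":0,"y":0,"z":-2,"spin":0},{"x":0,"y":0,"z":-3,"spin":0},{"x":0,"y":0,"z":-3.6,"spin":0},{"x":0,"y":0,"z":-3.6,"spin":0}]'
python3 -m inch '[{"x":0.2,"y":0,"z":0,"spin":0},{"x":0.5,"y":0,"z":0,"spin":0},{"x":0.9,"y":0,"z":0,"spin":0},{"x":1.2,"y":0,"z":0,"spin":0},{"x":1.2,"y":0,"z":0,"spin":0}]'
python3 - <<'E'
from h import *
grab('scene','s2');cv2.imwrite('pics/s2c.png',cv2.resize(load('s2')['image'][170:320,225:365],(700,750)[:2],interpolation=2)[:600,:,::-1])
E
```

```text
time_s: 3.4
tcp_pos: [0.4077, 0.3893, 0.1264]
eef_rot: [0.0, 0.564, 0.825, 0.001]
contact_force: [0.1, 1.0, -1.4]
grip_width: 0.0218
finger_force: 59.5
time_s: 3.9
tcp_pos: [0.4026, 0.3997, 0.1244]
eef_rot: [0.0, 0.564, 0.826, -0.001]
contact_force: [1.7, -3.6, -1.3]
grip_width: 0.022
finger_force: 59.4
```

View pics/s2c.png

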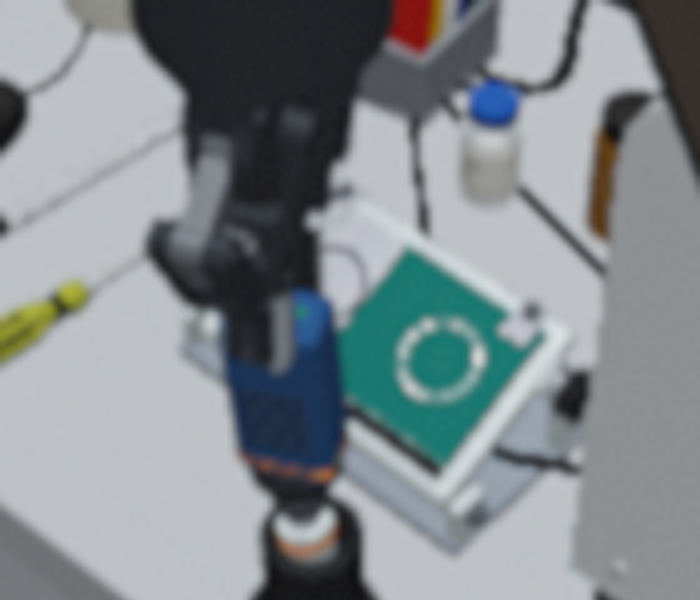

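The scene crop shows the probe in the grip, with its foot still in the bore at (305,535) and the axis starting to tilt (about 4 N sideways). I'll keep pivoting it.

```bash
python3 -m inch '[{"x":0.3,"y":0,"z":0,"spin":0},{"x":0.6,"y":0,"z":0,"spin":0},{"x":0.9,"y":0,"z":0,"spin":0},{"x":1.2,"y":0,"z":0,"spin":0},{"x":1.5,"y":0,"z":0,"spin":0},{"x":1.8,"y":0,"z":0,"spin":0},{"x":2.1,"y":0,"z":0,"spin":0},{"x":2.4,"y":0,"z":0,"spin":0},{"x":2.4,"y":0,"z":0,"spin":0}]'
python3 - <<'E'
from h import *
a=grab('scene','s3')['image'][170:320,215:365];b=grab('wrist','w3')['image']
c=np.zeros((500,800,3),np.uint8);c[:400,:400]=cv2.resize(a,(400,400),interpolation=2);c[:,400:]=cv2.resize(b[60:360,160:400],(400,500),interpolation=2)
cv2.imwrite('pics/c3.png',c[:,:,::-1])
E
```

```text
time_s: 4.85
tcp_pos: [0.3938, 0.4227, 0.1248]
eef_rot: [-0.0, 0.564, 0.826, -0.0]
contact_force: [1.4, -5.3, -3.4]
grip_width: 0.022
finger_force: 58.9
```

View pics/c3.png

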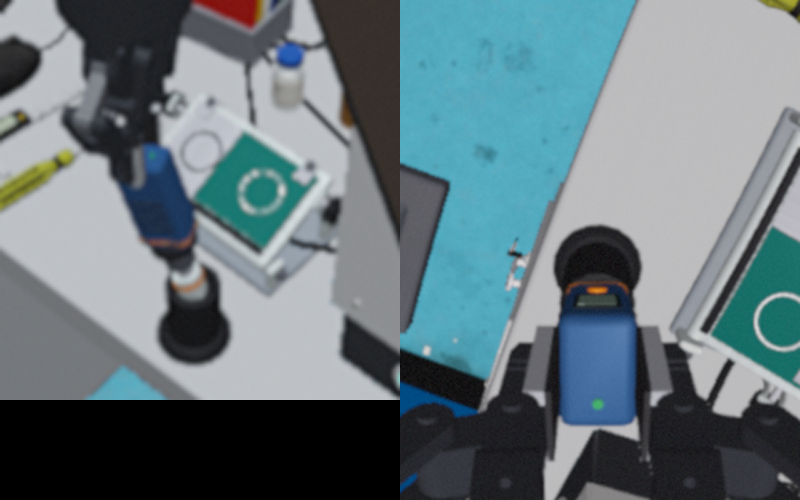

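The probe now leans towards +x of the tool, with the gripper upright and the foot just in the bore. The displacement geometry gives about 0.39 rad. I'll lift clear and measure both tilts.

```bash
python3 -m inch '[{"x":0,"y":0,"z":-1,"spin":0},{"x":0,"y":0,"z":-3,"spin":0},{"x":0,"y":0,"z":-5,"spin":0},{"x":0,"y":0,"z":-7,"spin":0},{"x":0,"y":0,"z":-7,"spin":0}]'
cat >> h.py <<'E'
def quad(f,box):
    im=cv2.cvtColor(f['image'],cv2.COLOR_RGB2HSV);m=cv2.inRange(im,(70,100,40),(95,255,200))
    k=np.zeros_like(m);x0,x1,y0,y1=box;k[y0:y1,x0:x1]=255
    c=max(cv2.findContours(m&k,0,1)[0],key=cv2.contourArea)[:,0].astype(float)
    h=cv2.approxPolyDP(cv2.convexHull(c.astype(np.float32)),5,True)[:,0]
    if len(h)!=4: print('poly',h.tolist());return None
    L=[]
    for i in range(4):
        a,b=h[i],h[(i+1)%4];l=np.linalg.norm(b-a);u=(b-a)/l;t=(c-a)@u;e=np.abs((c-a)@np.array([-u[1],u[0]]))
        p=c[(t>.12*l)&(t<.88*l)&(e<2.5)];v=cv2.fitLine(p.astype(np.float32),cv2.DIST_HUBER,0,.01,.01).ravel()
        L.append(np.cross([v[2],v[3],1],[v[2]+v[0],v[3]+v[1],1]))
    q=np.array([(lambda w:w[:2]/w[2])(np.cross(L[i-1],L[i])) for i in range(4)])
    return q
E
python3 - <<'E'
from h import *
s=grab('scene','s4');w=grab('wrist','w4');print(w['st']['contact_force'],w['st']['tcp_pos'])
a=s['image'][110:310,215:365];b=w['image']
c=np.zeros((600,800,3),np.uint8);c[:,:450]=cv2.resize(a,(450,600),interpolation=2);c[:262,450:]=cv2.resize(b,(350,262))
cv2.imwrite('pics/c4.png',c[:,:,::-1])
t=load('top');w1=load('w1')
for f,bx in((t,(300,380,180,250)),(w1,(310,450,100,250)),(load('s3'),(260,365,190,300)),(w,(290,500,50,330))):
    q=quad(f,bx);print(None if q is None else q.round(2).tolist())
E
```

```text
time_s: 5.45
tcp_pos: [0.3958, 0.4256, 0.2006]
eef_rot: [-0.0, 0.564, 0.825, 0.006]
contact_force: [0.5, 0.0, -1.0]
grip_width: 0.0223
finger_force: 59.2
[-0.42940317  0.21153158 -1.79460961] [0.3949913  0.42462479 0.19820379]
[[319.92, 196.4], [361.02, 198.65], [357.27, 233.01], [316.74, 230.25]]
[[364.97, 144.26], [415.74, 171.34], [384.97, 227.16], [337.0, 199.8]]
[[307.56, 218.04], [329.16, 241.23], [313.09, 261.85], [287.92, 243.72]]
[[409.63, 206.59], [378.31, 259.26], [332.81, 231.93], [360.89, 178.9]]
```

View pics/c4.png

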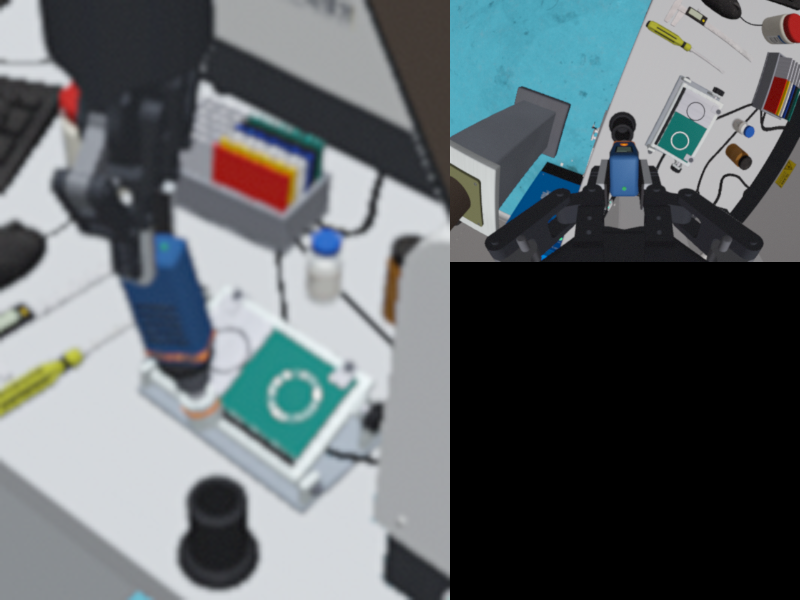

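The scene crop shows the probe clear of its stand, tilted, with the foot at about (203,410) in the crop. Its blue side edges are clean, so I'll fit them for the probe tilt and use the green quad for the panel tilt.

```bash
python3 - <<'E'
from h import *
t=load('top');w1=load('w1');w4=load('w4');s3=load('s3');s4=load('s4')
Q={'t':[[319.92, 196.4], [361.02, 198.65], [357.27, 233.01], [316.74, 230.25]],
'w1':[[415.74,171.34],[384.97,227.16],[337.0,199.8],[364.97,144.26]],
's3':[[307.56,218.04],[329.16,241.23],[313.09,261.85],[287.92,243.72]],
'w4':[[409.63, 206.59], [378.31, 259.26], [332.81, 231.93], [360.89, 178.9]]}
F={'t':t,'w1':w1,'s3':s3,'w4':w4}
for c in (('t','w1'),('t','w4'),('s3','w1'),('t','s3','w1','w4')):
    X=[tri(*[(F[k],Q[k][i]) for k in c]) for i in range(4)];P=np.array([x[0] for x in X])
    n=np.cross(P[1]-P[3],P[0]-P[2]);n/=np.linalg.norm(n);n*=np.sign(n[2])
    tl=[np.arctan2(P[a][2]-P[b][2],np.linalg.norm((P[a]-P[b])[:2])).round(3) for a,b in((0,3),(1,2))]
    print(c,P.round(4).tolist(),[np.round(x[1],1).tolist() for x in X][0],'n',n.round(3),'tilt',np.arccos(n[2]).round(3),tl,'lean',np.degrees(np.arctan2(n[1],n[0])).round(1))
# probe axis
im=cv2.cvtColor(s4['image'],cv2.COLOR_RGB2HSV);m=cv2.inRange(im,(100,120,30),(125,255,255));m[:,:250]=0;m[:,300:]=0;m[:180]=0;m[235:]=0
ty=rot(s4['st']['eef_rot'])[:,1]; tx=rot(s4['st']['eef_rot'])[:,0]
for side,rows in(('L',range(208,224)),('R',range(198,218))):
    pts=[]
    for r in rows:
        k=np.flatnonzero(m[r]);
        if len(k): pts.append((k[0]-.5 if side=='L' else k[-1]+.5,r))
    v=cv2.fitLine(np.float32(pts),cv2.DIST_HUBER,0,.01,.01).ravel()
    a=v[2:]-v[:2]*12;b=v[2:]+v[:2]*12
    n=np.cross(ray(s4,a)[1],ray(s4,b)[1]);d=np.cross(n,ty);d*=np.sign(d[2]);d/=np.linalg.norm(d)
    print(side,pts[0],pts[-1],'axis',d.round(3),'lean along tx',np.arctan2(d@tx,d[2]).round(3))
E
```

```text
('t', 'w1') [[0.5414, 0.4523, 0.0584], [0.5393, 0.3811, 0.0545], [0.4812, 0.3839, 0.0287], [0.4844, 0.4551, 0.0302]] [0.6, 0.6] n [-0.426 -0.018  0.905] tilt 0.44 [np.float64(0.46), np.float64(0.418)] lean -177.5
('t', 'w4') [[0.5416, 0.4521, 0.0579], [0.5392, 0.3807, 0.0544], [0.4814, 0.3838, 0.028], [0.4846, 0.4552, 0.0299]] [0.4, 0.4] n [-0.428 -0.017  0.903] tilt 0.443 [np.float64(0.455), np.float64(0.427)] lean -177.7
('s3', 'w1') [[0.5414, 0.4524, 0.0615], [0.5326, 0.3838, 0.0551], [0.4791, 0.386, 0.0344], [0.4844, 0.4555, 0.0308]] [1.5, 1.5] n [-0.42   0.024  0.907] tilt 0.435 [np.float64(0.493), np.float64(0.368)] lean 176.7
('t', 's3', 'w1', 'w4') [[0.5411, 0.4524, 0.0611], [0.5364, 0.3824, 0.0539], [0.48, 0.3856, 0.0334], [0.4844, 0.4554, 0.0308]] [0.6, 1.9, 1.1, 1.1] n [-0.41  -0.004  0.912] tilt 0.422 [np.float64(0.491), np.float64(0.347)] lean -179.5
L (np.float64(257.5), 208) (np.float64(263.5), 223) axis [-0.096  0.223  0.97 ] lean along tx 0.252
R (np.float64(278.5), 198) (np.float64(283.5), 217) axis [-0.086  0.197  0.977] lean along tx 0.223
```

```bash
python3 - <<'E'
from h import *
def inplane(f,p,off=0):
    M=rot(f['st']['eef_rot']);c0=np.array(f['st']['tcp_pos'])-M[:,2]*.019+M[:,1]*off
    c,d=ray(f,p);x=c+d*((c0-c)@M[:,1])/(d@M[:,1]);v=M.T@(x-c0);return (v*1e3).round(1)
s4=load('s4')
C=lambda x,y:(215+x/3-.33,110+y/3-.33)
for n,p in(('tip',(203,419)),('foot orange',(202,408)),('stem',(193,383)),('flange',(180,357))): print(n,inplane(s4,C(*p)))
g=s4['image'][225:256,255:300]
cv2.imwrite('pics/z4.png',cv2.resize(np.hstack([s4['image'][178:256,245:300],load('s3')['image'][178:256,245:300]]),None,fx=7,fy=7,interpolation=0)[:,:,::-1])
E
```

```text
tip [-28.6   0.   94. ]
foot orange [-28.2  -0.   84.7]
stem [-23.3  -0.   65.4]
flange [-16.2   0.   46.8]
```

View pics/z4.png

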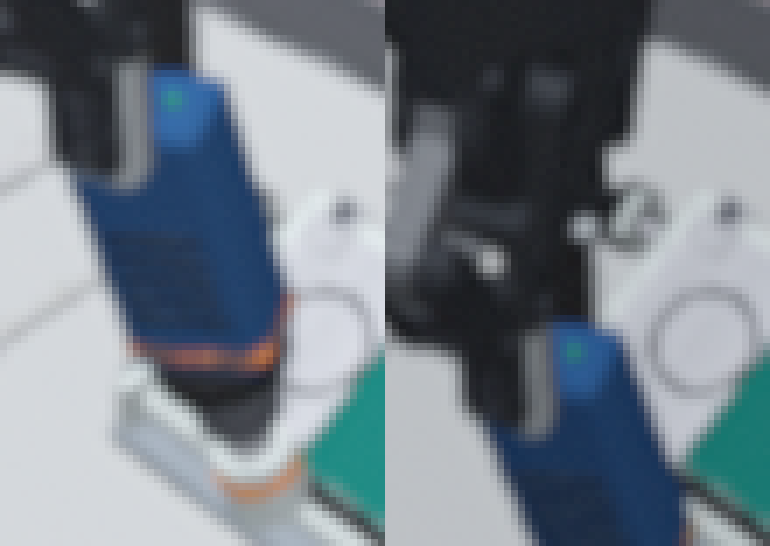

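The zoom shows the housing edges and foot. The scene-based tilt (about 0.25–0.30 rad) is coarse, so I'll take the tilt from housing edges seen by the wrist camera.

```bash
python3 - <<'E'
from h import *
for n in('w3','w4'):
    im=load(n)['image'].astype(int);p=im[215:335,268:274].mean(1).round().astype(int)
    print(n,' '.join(f'{215+i}:{a[0]},{a[1]},{a[2]}' for i,a in enumerate(p)))
E
```

```text
w3 215:16,17,18 216:20,19,21 217:19,19,23 218:22,22,24 219:19,20,22 220:19,18,20 221:21,19,22 222:20,19,20 223:23,21,23 224:29,27,28 225:37,36,39 226:44,44,47 227:48,48,50 228:63,51,49 229:84,58,44 230:75,54,50 231:52,46,58 232:52,45,59 233:64,50,54 234:63,49,54 235:48,43,55 236:36,41,48 237:51,62,57 238:59,70,65 239:61,71,66 240:61,72,66 241:70,82,76 242:82,94,88 243:58,66,64 244:42,47,54 245:28,42,60 246:20,38,62 247:24,44,70 248:26,50,82 249:30,59,98 250:35,68,111 251:40,75,121 252:46,81,128 253:51,88,136 254:57,95,144 255:62,101,150 256:68,108,158 257:72,112,162 258:74,114,163 259:74,114,164 260:73,113,163 261:74,114,163 262:72,113,162 263:73,114,163 264:72,112,162 265:73,113,162 266:72,112,162 267:72,112,162 268:73,112,162 269:72,112,162 270:73,113,162 271:72,112,162 272:71,111,161 273:72,112,162 274:71,111,162 275:72,112,162 276:70,111,161 277:70,110,161 278:72,111,161 279:70,111,161 280:70,111,161 281:72,111,161 282:69,110,161 283:70,110,161 284:69,110,161 285:70,111,161 286:68,109,160 287:70,110,161 288:70,110,161 289:70,110,160 290:70,110,160 291:69,110,160 292:68,109,160 29
[... 1663 characters left out ...]
289:64,106,157 290:64,106,156 291:65,105,157 292:64,105,156 293:64,106,157 294:64,106,157 295:63,105,156 296:62,104,156 297:62,104,156 298:61,103,155 299:61,103,155 300:61,103,155 301:61,102,154 302:60,102,154 303:60,102,153 304:58,101,153 305:58,100,153 306:58,99,153 307:56,98,152 308:56,98,151 309:56,98,151 310:57,98,150 311:52,95,147 312:50,91,142 313:48,86,136 314:74,93,130 315:116,117,126 316:126,124,126 317:126,124,126 318:126,125,126 319:126,125,126 320:126,125,126 321:126,125,126 322:126,125,126 323:127,124,126 324:126,124,125 325:126,124,125 326:126,125,126 327:126,124,125 328:125,124,125 329:126,124,126 330:126,125,126 331:126,125,126 332:127,125,126 333:127,126,127 334:127,125,126
```

```bash
cat > ptilt.py <<'E'
from h import *
from scipy.optimize import least_squares
def tilt(f,rows):
    T=np.array(f['T_tool_cam']);K=np.array(f['intrinsics'])
    def row(p): # p=(tool x, tool z up from grasp) mm
        c=T[:3,:3].T@(np.array([p[0]*1e-3,0,-.019-p[1]*1e-3])-T[:3,3]);return K[1,2]+K[1,1]*np.arctan2(c[1],c[2])
    def res(v):
        x0,z0,th,r=v;c,s=np.cos(th),np.sin(th)
        # probe point (a,b): axis dir (s,c) up, x dir (c,-s); pivot at probe z=48.5
        P=lambda a,b:(x0+a*c+(b-48.5)*s, z0-a*s+(b-48.5)*c)
        q=row(P(-18+r,78-r)) ; arc=max(row((P(-18+r,78-r)[0]+r*np.cos(u),P(-18+r,78-r)[1]+r*np.sin(u))) for u in np.linspace(0,2*np.pi,73))
        return [row(P(18-r,78))-rows[0],row(P(18,78-r))-rows[1],arc-rows[2],row(P(17,0))-rows[3]]+[.05*z0,.1*(r-5)]
    o=least_squares(res,[0,0,.35,4]);return o.x.round(3),o.fun.round(2)
if __name__=='__main__':
    print(tilt(load('w3'),(257.3,246.3,314.3,227.7)));print(tilt(load('w4'),(257.3,246.3,314.2,224.5)))
    for d in (-1,1): print(tilt(load('w4'),(257.3,246.3,314.2,224.5+d)))
E
python3 ptilt.py
```

```text
(array([-11.196,  -2.46 ,   0.258,   4.539]), array([ 0.  , -0.01,  0.01, -0.  , -0.12, -0.05]))
(array([-9.923, -1.815,  0.228,  4.412]), array([ 0.  , -0.01,  0.01, -0.  , -0.09, -0.06]))
(array([-9.48 , -1.522,  0.219,  4.372]), array([ 0.  , -0.01,  0.01, -0.  , -0.08, -0.06]))
(array([-10.36 ,  -2.095,   0.237,   4.453]), array([ 0.  , -0.01,  0.01, -0.  , -0.1 , -0.05]))
```

```bash
python3 - <<'E'
from h import *
f=load('w1');im=cv2.cvtColor(f['image'],cv2.COLOR_RGB2HSV);m=cv2.inRange(im,(100,120,40),(125,255,255));m[:, :255]=0;m[:,305:]=0;m[:160]=0;m[235:]=0
c=max(cv2.findContours(m,0,2)[0],key=cv2.contourArea);x,y,w,h=cv2.boundingRect(c);print(x,y,w,h)
p=f['image'][155:230,276:282].mean(1).astype(int);print(' '.join(f'{155+i}:{a[0]},{a[1]},{a[2]}' for i,a in enumerate(p)))
M=rot(f['st']['eef_rot'])
for r in(y,y+h,): print(r,((M.T@(plane(f,(x+w/2,r),.138)-f['st']['tcp_pos']))*1e3).round(1))
for r in range(190,226,5): print(r,((M.T@(plane(f,(x+w/2,r),.138)-f['st']['tcp_pos']))*1e3).round(1)[:2])
E
```

```text
264 167 30 56
155:19,18,21 156:19,18,19 157:16,16,18 158:18,16,18 159:20,18,20 160:20,19,20 161:29,28,31 162:43,42,45 163:55,51,53 164:64,53,52 165:67,54,55 166:60,51,62 167:76,55,58 168:133,74,43 169:173,96,30 170:165,95,46 171:112,68,53 172:59,54,54 173:59,69,65 174:67,80,74 175:70,83,76 176:70,83,76 177:69,82,76 178:53,63,63 179:31,42,58 180:23,42,69 181:26,51,84 182:32,62,102 183:37,72,118 184:42,79,128 185:46,85,134 186:51,91,140 187:55,94,145 188:55,95,146 189:56,96,146 190:55,95,146 191:55,95,146 192:55,95,145 193:55,94,146 194:54,94,145 195:55,95,146 196:53,94,145 197:53,94,144 198:53,94,145 199:52,93,144 200:52,92,144 201:52,93,144 202:52,92,143 203:52,92,144 204:50,91,142 205:50,91,143 206:49,90,142 207:49,90,142 208:50,91,142 209:49,89,141 210:50,89,140 211:48,89,140 212:48,92,137 213:47,106,125 214:47,124,112 215:47,131,109 216:50,126,118 217:48,105,132 218:46,90,137 219:45,86,138 220:43,85,136 221:42,81,130 222:64,88,127 223:121,130,148 224:166,167,172 225:179,179,181 226:181,181,182 227:182,181,183 228:182,181,183 229:181,181,182
167 [31.3  0.9 62.5]
223 [-14.7   0.9  62.5]
190 [13.   0.9]
195 [8.9 0.9]
200 [4.8 0.9]
205 [0.6 0.9]
210 [-3.6  0.9]
215 [-7.8  0.9]
220 [-12.1   0.9]
225 [-16.4   0.9]
```

The wrist data show the probe pivoted about a point near its top: it leans about 0.24 rad and needs about 0.44. I'll push again with the foot against the outside of the fixed stand tube, where there is more room.

```bash
python3 -m inch '[{"x":-1.5,"y":0,"z":0,"spin":0},{"x":-3,"y":0,"z":0,"spin":0},{"x":-4.2,"y":0,"z":0,"spin":0},{"x":-4.6,"y":0,"z":0.5,"spin":0},{"x":-4.6,"y":0,"z":2.5,"spin":0},{"x":-4.6,"y":0,"z":4.5,"spin":0},{"x":-4.6,"y":0,"z":6.5,"spin":0},{"x":-4.6,"y":0,"z":7.7,"spin":0},{"x":-4.6,"y":0,"z":7.7,"spin":0}]'
python3 -m inch '[{"x":0.3,"y":0,"z":0,"spin":0},{"x":0.6,"y":0,"z":0,"spin":0},{"x":0.9,"y":0,"z":0,"spin":0},{"x":1.2,"y":0,"z":0,"spin":0},{"x":1.5,"y":0,"z":0,"spin":0},{"x":1.8,"y":0,"z":0,"spin":0},{"x":2.1,"y":0,"z":0,"spin":0},{"x":2.4,"y":0,"z":0,"spin":0}]'
python3 -m inch '[{"x":0.3,"y":0,"z":0,"spin":0},{"x":0.6,"y":0,"z":0,"spin":0},{"x":0.9,"y":0,"z":0,"spin":0},{"x":0.9,"y":0,"z":0,"spin":0}]'
python3 - <<'E'
from h import *
grab('scene','s5');f=grab('wrist','w5')
p=f['image'][215:325,268:274].mean(1).astype(int);print(' '.join(f'{215+i}:{a[0]},{a[1]},{a[2]}' for i,a in enumerate(p) if i<50 or i>85))
E
```

```text
time_s: 6.45
tcp_pos: [0.4094, 0.3782, 0.1151]
eef_rot: [-0.001, 0.565, 0.825, -0.002]
contact_force: [0.2, -1.5, -1.7]
grip_width: 0.0218
finger_force: 59.1
time_s: 7.25
tcp_pos: [0.4019, 0.4013, 0.1174]
eef_rot: [0.0, 0.565, 0.825, -0.001]
contact_force: [1.9, -5.3, -2.5]
grip_width: 0.0218
finger_force: 58.9
time_s: 7.65
tcp_pos: [0.3984, 0.4106, 0.1179]
eef_rot: [-0.0, 0.564, 0.826, -0.0]
contact_force: [0.9, -4.0, -0.6]
grip_width: 0.022
finger_force: 58.8
215:50,49,52 216:50,48,54 217:48,48,51 218:44,43,46 219:42,41,44 220:42,41,44 221:43,43,45 222:40,40,44 223:38,38,40 224:32,32,34 225:24,24,26 226:21,19,22 227:21,21,22 228:20,19,21 229:24,21,24 230:21,20,22 231:19,17,19 232:23,22,24 233:19,18,21 234:21,21,21 235:20,18,21 236:21,20,21 237:23,21,22 238:22,22,22 239:22,20,21 240:21,22,22 241:21,20,22 242:22,22,23 243:21,20,21 244:21,19,21 245:29,25,25 246:61,44,31 247:90,66,45 248:78,76,67 249:72,84,80 250:45,55,59 251:22,40,62 252:25,48,80 253:28,56,94 254:35,66,108 255:38,72,117 256:40,77,124 257:46,84,132 258:51,90,140 259:56,96,147 260:62,102,153 261:61,102,153 262:62,102,154 263:64,104,155 264:64,105,155 301:79,118,167 302:78,118,167 303:80,119,168 304:80,119,168 305:80,120,168 306:80,119,168 307:80,119,167 308:80,119,168 309:82,120,168 310:80,119,168 311:80,119,168 312:81,119,168 313:80,119,168 314:80,119,168 315:79,118,167 316:77,117,165 317:71,110,160 318:62,102,153 319:54,94,145 320:59,92,138 321:86,102,130 322:98,102,113 323:91,92,94 324:76,74,77
```

```bash
python3 - <<'E'
from ptilt import *
print(tilt(load('w5'),(260.3,251,321,245.3)));print(tilt(load('w5'),(260.3,251,321,246.8)))
E
python3 -m inch '[{"x":0,"y":0,"z":-1,"spin":0},{"x":0,"y":0,"z":-3,"spin":0},{"x":0,"y":0,"z":-5,"spin":0},{"x":0,"y":0,"z":-7,"spin":0},{"x":0,"y":0,"z":-8,"spin":0},{"x":0,"y":0,"z":-8,"spin":0}]'
python3 - <<'E'
from h import *
grab('scene','s6');f=grab('wrist','w6');print(f['st']['tcp_pos'])
p=f['image'][215:325,268:274].mean(1).astype(int);print(' '.join(f'{215+i}:{a[0]},{a[1]},{a[2]}' for i,a in enumerate(p) if 20<i<50 or i>95))
a=load('s6')['image'][130:290,220:340];cv2.imwrite('pics/c6.png',cv2.resize(np.hstack([a,f['image'][130:290,200:360]]),None,fx=2.8,fy=2.8,interpolation=2)[:,:,::-1])
E
```

```text
(array([-16.586,   0.519,   0.399,   4.253]), array([ 0.  , -0.  , -0.  ,  0.  ,  0.03, -0.07]))
(array([-17.067,   0.429,   0.414,   4.321]), array([ 0.  , -0.  , -0.  ,  0.  ,  0.02, -0.07]))
time_s: 8.35
tcp_pos: [0.3996, 0.412, 0.2008]
eef_rot: [-0.0, 0.564, 0.825, 0.003]
contact_force: [0.1, 0.0, -2.1]
grip_width: 0.0221
finger_force: 59.0
[0.3989873  0.41117658 0.19895412]
236:189,188,190 237:189,188,189 238:189,188,190 239:189,188,189 240:188,188,189 241:188,188,189 242:178,175,177 243:135,122,120 244:81,64,64 245:56,54,57 246:59,64,62 247:70,82,76 248:86,98,93 249:54,65,64 250:33,44,58 251:26,42,65 252:26,47,79 253:30,58,94 254:33,65,108 255:39,73,117 256:42,78,124 257:47,85,132 258:53,91,140 259:58,98,148 260:65,104,154 261:66,107,156 262:66,106,157 263:67,107,158 264:68,107,158 311:78,116,165 312:76,115,165 313:76,115,164 314:76,115,165 315:75,114,164 316:72,110,160 317:65,104,153 318:57,97,146 319:50,88,137 320:70,90,126 321:109,112,122 322:122,121,122 323:124,122,123 324:123,121,122
```

View pics/c6.png

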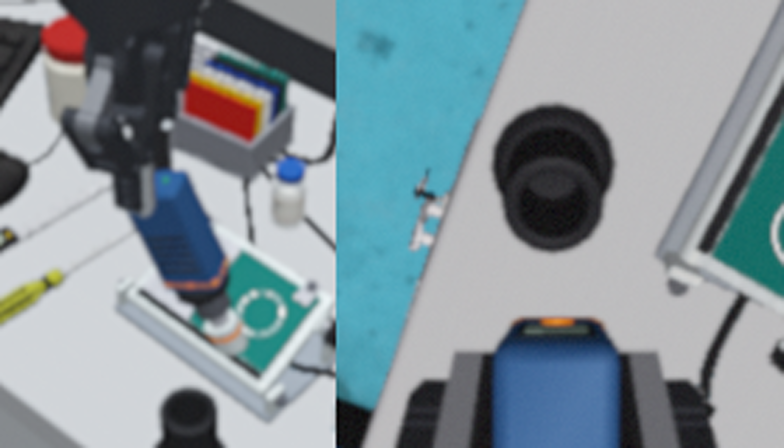

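The crop shows the probe leaning further and clear of the stand, with the foot near (225,335) in the crop. The wrist view is consistent with this.

```bash
python3 - <<'E'
from ptilt import *
for v in (242.8,243.8): print(tilt(load('w6'),(260.3,250.6,320.6,v)))
for nm in('s4','s6'):
    s=load(nm);im=cv2.cvtColor(s['image'],cv2.COLOR_RGB2HSV);m=cv2.inRange(im,(100,120,30),(125,255,255));m[:,:255]=0;m[:,310:]=0;m[:185]=0;m[240:]=0
    m=cv2.morphologyEx(m,cv2.MORPH_OPEN,np.ones((3,3)))
    ys=np.flatnonzero(m.sum(1)>255*10);print(ys.min(),ys.max())
    ty=rot(s['st']['eef_rot'])[:,1];tx=rot(s['st']['eef_rot'])[:,0]
    for side in 'LR':
        rows=range(ys.max()-20,ys.max()-5) if side=='L' else range(ys.min()+8,ys.max()-12)
        pts=[(np.flatnonzero(m[r])[0]-.5 if side=='L' else np.flatnonzero(m[r])[-1]+.5,r) for r in rows]
        v=cv2.fitLine(np.float32(pts),cv2.DIST_HUBER,0,.01,.01).ravel();a=v[2:]-v[:2]*12;b=v[2:]+v[:2]*12
        n=np.cross(ray(s,a)[1],ray(s,b)[1]);d=np.cross(n,ty);d*=np.sign(d[2]);d/=np.linalg.norm(d)
        print(nm,side,pts[0],pts[-1],np.arctan2(d@tx,d[2]).round(3))
E
```

```text
(array([-15.631,   0.707,   0.377,   4.335]), array([ 0.  ,  0.  , -0.  ,  0.  ,  0.04, -0.07]))
(array([-15.969,   0.615,   0.387,   4.38 ]), array([ 0.  ,  0.  , -0.  ,  0.  ,  0.03, -0.06]))
195 226
s4 L (np.float64(257.5), 206) (np.float64(262.5), 220) 0.209
s4 R (np.float64(279.5), 203) (np.float64(282.5), 213) 0.249
196 229
s6 L (np.float64(268.5), 209) (np.float64(275.5), 223) 0.391
s6 R (np.float64(291.5), 204) (np.float64(296.5), 216) 0.34
```

```bash
python3 -m inch '[{"x":-1,"y":0,"z":1,"spin":0},{"x":-1,"y":0,"z":3,"spin":0},{"x":-1,"y":0,"z":5.5,"spin":0},{"x":-1,"y":0,"z":7.5,"spin":0},{"x":-1,"y":0,"z":8,"spin":0},{"x":-0.5,"y":0,"z":8,"spin":0},{"x":0,"y":0,"z":8,"spin":0},{"x":0.3,"y":0,"z":8,"spin":0},{"x":0.6,"y":0,"z":8,"spin":0},{"x":0.9,"y":0,"z":8,"spin":0}]'
python3 -m inch '[{"x":0,"y":0,"z":0,"spin":0},{"x":0,"y":0,"z":0,"spin":0},{"x":0,"y":0,"z":-2,"spin":0},{"x":0,"y":0,"z":-4,"spin":0},{"x":0,"y":0,"z":-6,"spin":0},{"x":0,"y":0,"z":-8,"spin":0},{"x":0,"y":0,"z":-8,"spin":0}]'
python3 - <<'E'
from h import *
grab('scene','s7');f=grab('wrist','w7');print(f['st']['tcp_pos'])
p=f['image'][215:330,268:274].mean(1).astype(int);print(' '.join(f'{215+i}:{a[0]},{a[1]},{a[2]}' for i,a in enumerate(p) if 20<i<55 or i>95))
E
```

```text
time_s: 9.45
tcp_pos: [0.3961, 0.4187, 0.1186]
eef_rot: [0.001, 0.564, 0.826, 0.0]
contact_force: [1.2, -4.6, -1.6]
grip_width: 0.0218
finger_force: 58.8
time_s: 10.15
tcp_pos: [0.3968, 0.4214, 0.2021]
eef_rot: [-0.0, 0.564, 0.825, 0.005]
contact_force: [1.2, 0.1, -0.9]
grip_width: 0.0218
finger_force: 59.1
[0.39605082 0.42040667 0.19985829]
236:188,187,188 237:188,187,189 238:188,187,189 239:188,188,189 240:189,187,189 241:187,187,188 242:188,187,189 243:188,187,189 244:187,187,188 245:188,188,189 246:186,185,186 247:175,168,167 248:132,114,104 249:87,83,75 250:81,93,89 251:52,62,64 252:31,44,63 253:26,45,75 254:28,53,89 255:33,62,103 256:36,69,112 257:41,74,120 258:45,81,127 259:50,87,136 260:54,93,143 261:58,98,148 262:61,101,151 263:61,101,152 264:60,101,151 265:62,103,152 266:63,103,153 267:63,103,153 268:64,103,154 269:65,104,154 311:78,117,165 312:80,118,166 313:78,116,165 314:78,117,165 315:80,118,166 316:78,117,166 317:76,115,163 318:69,109,158 319:62,101,151 320:55,94,144 321:56,90,136 322:87,102,128 323:117,118,125 324:124,122,124 325:125,123,124 326:124,122,123 327:125,124,124 328:125,123,124 329:125,123,124
```

```bash
cat >> h.py <<'E'
def proj(f,X):
    M,c=cam(f);K=np.array(f['intrinsics']);v=M.T@(np.array(X)-c)
    if 'T_tool_cam' in f:
        r=np.hypot(v[0],v[1]);a=np.arctan2(r,v[2]);return K[[0,1],2]+K[0,0]*a*v[:2]/r
    return K[[0,1],2]+K[0,0]*v[:2]/v[2]
def ring(f,X,dark):
    "centre of the ring near world point X"
    p=proj(f,X);M,c=cam(f);rp=f['intrinsics'][0][0]*.016/np.linalg.norm(np.array(X)-c)
    g=cv2.cvtColor(f['image'],cv2.COLOR_RGB2GRAY).astype(float)
    pts=[]
    for a in np.linspace(0,2*np.pi,60,endpoint=False):
        r=np.arange(.55,1.35,.02)*rp;xy=(p[:,None]+r*np.array([[np.cos(a)],[np.sin(a)]])).astype(np.float32)
        v=cv2.remap(g.astype(np.float32),xy[0][None],xy[1][None],1)[0];v=-v if dark else v
        i=v.argmax();
        if v[i]-np.median(v)>12: pts.append(xy[:,i])
    pts=np.float32(pts);e=cv2.fitEllipse(pts)
    d=np.linalg.norm(pts-np.float32(e[0]),axis=1);k=abs(d-np.median(d))<.25*np.median(d);e=cv2.fitEllipse(pts[k])
    return np.array(e[0]),np.array(e[1]),k.sum(),2*rp
E
python3 - <<'E'
from ptilt import *
w7=load('w7')
for v in (247.5,248.3): print(tilt(w7,(262,252.5,321.8,v)))
t=load('top');w1=load('w1');w4=load('w4')
for n,X,dk in(('bare',[.5135,.4722,.0461],1),('test',[.5102,.4112,.0469],0)):
    o=[]
    for f in(t,w1,w4,w7):
        try: c,ax,k,ex=ring(f,X,dk);print(n,c.round(2),ax.round(1),k,round(ex,1));o.append((f,c))
        except Exception as e: print(n,'fail',e)
    print(tri(*o)); print(tri(o[0],o[1])[0],tri(o[0],o[-1])[0])
E
```

```text
(array([-18.27 ,  -0.458,   0.41 ,   4.42 ]), array([ 0.  , -0.  ,  0.  ,  0.  , -0.02, -0.06]))
(array([-18.525,  -0.501,   0.418,   4.458]), array([ 0.  , -0.01,  0.  ,  0.  , -0.03, -0.05]))
bare [307.61 212.72] [17.  19.3] 55 18.5
bare [397.11 143.99] [28.5 32.7] 60 28.8
bare [392.13 179.71] [28.1 33.1] 60 28.4
bare [392.69 175.25] [28.  32.2] 60 28.4
(array([0.51399351, 0.47099447, 0.04394226]), [np.float64(0.7212784841311987), np.float64(0.07204666445291909), np.float64(0.4843546692879723), np.float64(0.24127683596051444)])
[0.51419499 0.47133347 0.04310838] [0.51405505 0.47122672 0.04366916]
test [342.68 215.21] [17.  18.7] 60 18.4
test [372.81 191.57] [27.9 28.7] 60 28.6
test [367.45 225.2 ] [27.2 27.7] 60 27.8
test [368.15 221.09] [27.2 27.8] 60 27.8
(array([0.51103301, 0.41132225, 0.0437611 ]), [np.float64(0.40853205642094936), np.float64(0.2197143833810669), np.float64(0.0972275740078804), np.float64(0.0923001013850728)])
[0.51096156 0.41125758 0.0439566 ] [0.51102243 0.41114853 0.04365829]
```

```bash
python3 -m inch '[{"x":0,"y":2,"z":-1,"spin":0},{"x":0,"y":5,"z":-1,"spin":0},{"x":0,"y":8,"z":-1,"spin":0},{"x":0,"y":11,"z":-1,"spin":0},{"x":0,"y":14,"z":-1,"spin":0},{"x":0,"y":16.5,"z":-1,"spin":0},{"x":0,"y":17,"z":-1,"spin":0},{"x":0,"y":17,"z":-1,"spin":0}]'
python3 - <<'E'
from h import *
w8=grab('wrist','w8');w7=load('w7');t=load('top')
print(w8['st']['tcp_pos'],proj(w8,[.514,.471,.044]),proj(w8,[.511,.4113,.0438]))
for n,X,dk in(('bare',[.514,.471,.044],1),('test',[.511,.4113,.0438],0)):
    c=ring(w8,X,dk);print(c);d=ring(w7,X,dk);print(tri((w8,c[0]),(w7,d[0])))
p=proj(w8,[.511,.418,.042]).astype(int);bx=(max(p[0]-75,0),p[0]+75,max(p[1]-75,0),p[1]+75)
q8=quad(w8,bx);q7=quad(w7,(290,500,50,330));print(q8,q7)
if q8 is not None and q7 is not None:
    P=[]
    for a in q7:
        o=[tri((w7,a),(w8,b)) for b in q8];i=np.argmin([x[1][0]+1e3*(abs(x[0][2]-.045)>.03) for x in o]);P.append(o[i][0]);print(o[i][0].round(4),o[i][1])
    P=np.array(P);c=P.mean(0);n=np.linalg.svd(P-c)[2][2];n*=np.sign(n[2]);print(n,np.arccos(n[2]),np.degrees(np.arctan2(n[1],n[0])))
E
```

```text
time_s: 11.05
tcp_pos: [0.5534, 0.4801, 0.2053]
eef_rot: [-0.001, 0.565, 0.825, -0.002]
contact_force: [-0.0, -0.4, -2.2]
grip_width: 0.0219
finger_force: 59.3
[0.55344313 0.48007486 0.20528392] [241.37879878 171.04593906] [221.84919711 218.0345132 ]
(array([239.69689941, 172.52844238]), array([26.9925766 , 36.30420303]), np.int64(53), np.float64(29.470087242935893))
(array([0.51275558, 0.46994794, 0.04663435]), [np.float64(0.48323971968037815), np.float64(0.4832397196804281)])
(array([221.57502747, 217.94360352]), array([22.75839233, 28.31315804]), np.int64(60), np.float64(27.92709344799477))
(array([0.51069837, 0.41160207, 0.04453393]), [np.float64(0.0012055692375205244), np.float64(0.001205569237562888)])
poly [[213.0, 171.0], [258.0, 199.0], [240.0, 241.0], [227.0, 247.0], [193.0, 223.0]]
None [[361.35277546 174.86659493]
 [411.43269037 202.81274161]
 [375.49624216 253.2042323 ]
 [333.58343747 228.21826804]]
```

```bash
cat > rt.py <<'E'
from h import *
from scipy.optimize import least_squares
def rpts(f,c,ax,X,dark):
    g=cv2.cvtColor(f['image'],cv2.COLOR_RGB2GRAY).astype(np.float32);M,cc=cam(f);rp=f['intrinsics'][0][0]*.0155/np.linalg.norm(np.array(X)-cc)
    out=[]
    for a in np.linspace(0,2*np.pi,72,endpoint=False):
        r=np.arange(.62,1.22,.02)*rp;xy=(np.array(c)[:,None]+r*np.array([[np.cos(a)],[np.sin(a)]])).astype(np.float32)
        v=cv2.remap(g,xy[0][None],xy[1][None],1)[0];v=-v if dark else v
        i=v.argmax()
        if i<4 or i>len(v)-5 or v[i]-np.median(v)<12: continue
        s=slice(i-4,i+5);w=np.clip(v[s]-v[s].min(),0,None);out.append((xy[:,s]*w).sum(1)/w.sum())
    return np.array(out)
def fit(views,head=87.5):
    # views: list of (frame, pts, X)
    h=np.radians(head);yy=np.array([np.cos(h),np.sin(h),0]);xx=np.array([np.sin(h),-np.cos(h),0])
    def res(v):
        th,lam,r=v[:3];n=-np.sin(th)*xx+np.cos(th)*np.array([0,0,1]);n=n+lam*yy;n/=np.linalg.norm(n)
        e2=np.cross(n,xx);e2/=np.linalg.norm(e2);e1=np.cross(e2,n);o=[]
        for k,(f,p,X) in enumerate(views):
            for q in p:
                c,d=ray(f,q);x=c+d*((np.array(X)-c)@n)/(d@n)-X;o.append(1e3*(np.hypot(x@e1-v[3+2*k]*1e-3,x@e2-v[4+2*k]*1e-3))-r)
        return np.array(o+[lam/.02])
    o=least_squares(res,[.42,0,15.3]+[0]*2*len(views),loss='soft_l1',f_scale=.4)
    J=o.jac;cov=np.linalg.inv(J.T@J)*np.mean(o.fun**2);return o.x.round(3),np.sqrt(cov[0,0]).round(4),np.sqrt(np.mean(o.fun**2)).round(3)
if __name__=='__main__':
    F={k:load(k) for k in('top','w1','w4','w7','w8')}
    T=[.511,.4114,.0445];B=[.5138,.4708,.0445]
    vt=[(f,rpts(f,ring(f,T,0)[0],0,T,0),T) for f in F.values()]
    vb=[(f,rpts(f,proj(f,B) if k=='w8' else ring(f,B,1)[0],0,B,1),B) for k,f in F.items()]
    print([len(v[1]) for v in vt+vb])
    print('test',fit(vt));print('test w8',fit(vt[4:]),'noW8',fit(vt[:4]));print('bare',fit(vb));print('bare noW8',fit(vb[:4]))
E
python3 rt.py
```

```text
[72, 72, 72, 72, 72, 68, 49, 36, 47, 56]
test (array([ 4.5500e-01,  2.0000e-03,  1.5964e+01, -1.0800e-01, -4.4000e-01,
       -2.5200e-01,  1.4500e-01, -2.8800e-01,  3.8000e-02, -2.9200e-01,
        1.2000e-02, -6.7000e-01, -1.5500e-01]), np.float64(0.0031), np.float64(0.155))
test w8 (array([ 4.5800e-01,  2.0000e-03,  1.5985e+01, -6.7400e-01, -1.5600e-01]), np.float64(0.0027), np.float64(0.087)) noW8 (array([ 4.5300e-01, -1.0000e-03,  1.5964e+01, -1.0800e-01, -4.4100e-01,
       -2.5100e-01,  1.4300e-01, -2.8700e-01,  3.7000e-02, -2.9000e-01,
        1.1000e-02]), np.float64(0.0057), np.float64(0.168))
bare (array([ 4.5300e-01,  6.0000e-03,  1.5978e+01,  1.8400e-01,  1.2790e+00,
       -3.4000e-02,  1.5300e+00, -4.9000e-02,  1.6450e+00, -8.5000e-02,
        1.4030e+00, -3.7900e-01,  1.4630e+00]), np.float64(0.0116), np.float64(0.441))
bare noW8 (array([ 4.5800e-01,  2.0000e-03,  1.5978e+01,  1.8300e-01,  1.2790e+00,
       -3.9000e-02,  1.5280e+00, -5.6000e-02,  1.6390e+00, -9.1000e-02,
        1.4000e+00]), np.float64(0.0201), np.float64(0.477))
```

The ring ellipses from several views give a panel tilt of 0.455 rad (heading 87.3°) and a ring height of 46.3 mm. The probe is at about 0.415, so one more small nudge is needed.

```bash
python3 -m inch '[{"x":0,"y":-3,"z":0,"spin":0},{"x":0,"y":-7,"z":0,"spin":0},{"x":0,"y":-11,"z":0,"spin":0},{"x":-0.5,"y":-15,"z":0,"spin":0},{"x":-1,"y":-17,"z":1,"spin":0},{"x":-1,"y":-17,"z":3,"spin":0},{"x":-1,"y":-17,"z":5.5,"spin":0},{"x":-1,"y":-17,"z":7.5,"spin":0},{"x":-1,"y":-17,"z":9,"spin":0},{"x":-1,"y":-17,"z":9,"spin":0}]'
python3 -m inch '[{"x":0.5,"y":0,"z":0,"spin":0},{"x":1,"y":0,"z":0,"spin":0},{"x":1.3,"y":0,"z":0,"spin":0},{"x":1.6,"y":0,"z":0,"spin":0},{"x":2.0,"y":0,"z":0,"spin":0},{"x":2.0,"y":0,"z":0,"spin":0},{"x":2.0,"y":0,"z":-2,"spin":0},{"x":2.0,"y":0,"z":-5,"spin":0},{"x":2,"y":0,"z":-8,"spin":0},{"x":2,"y":0,"z":-8,"spin":0}]'
python3 - <<'E'
from h import *
grab('scene','s9');f=grab('wrist','w9');print(f['st']['tcp_pos'])
p=f['image'][215:330,268:274].mean(1).astype(int);print(' '.join(f'{215+i}:{a[0]},{a[1]},{a[2]}' for i,a in enumerate(p) if 28<i<55 or i>95))
E
```

```text
time_s: 12.1
tcp_pos: [0.3968, 0.4079, 0.115]
eef_rot: [-0.001, 0.564, 0.826, -0.002]
contact_force: [-0.0, 0.1, -1.5]
grip_width: 0.0219
finger_force: 59.5
time_s: 13.1
tcp_pos: [0.394, 0.4315, 0.2043]
eef_rot: [0.0, 0.564, 0.825, 0.006]
contact_force: [0.3, 0.6, -0.8]
grip_width: 0.0222
finger_force: 59.1
[0.39293145 0.43038251 0.20124029]
244:187,187,188 245:187,187,188 246:187,186,188 247:188,187,188 248:187,187,188 249:187,186,188 250:187,186,188 251:186,186,187 252:181,183,183 253:157,163,162 254:91,98,100 255:29,45,71 256:27,52,87 257:32,61,100 258:35,67,109 259:38,71,116 260:41,77,123 261:45,82,131 262:50,89,139 263:51,92,143 264:53,93,144 265:53,94,145 266:54,94,145 267:54,94,145 268:56,95,146 269:57,96,146 311:76,115,162 312:76,114,163 313:76,115,163 314:77,115,164 315:78,116,163 316:77,115,163 317:77,115,163 318:77,115,163 319:75,113,161 320:70,108,157 321:63,102,151 322:55,95,144 323:50,88,137 324:68,92,131 325:101,109,126 326:120,120,124 327:125,123,124 328:125,123,124 329:125,124,124
```

```bash
cat > t2.py <<'E'
from h import *
from scipy.optimize import least_squares
def tilt2(f,rows,z0=-.3,r=4.4):
    T=np.array(f['T_tool_cam']);K=np.array(f['intrinsics'])
    def row(p):
        c=T[:3,:3].T@(np.array([p[0]*1e-3,0,-.019-p[1]*1e-3])-T[:3,3]);return K[1,2]+K[1,1]*np.arctan2(c[1],c[2])
    U=np.linspace(0,2*np.pi,181)
    def res(v):
        x0,th=v;c,s=np.cos(th),np.sin(th);P=lambda a,b:(x0+a*c+(b-48.5)*s, z0-a*s+(b-48.5)*c)
        q=P(-18+r,78-r);a=max(row((q[0]+r*np.cos(u),q[1]+r*np.sin(u))) for u in U)
        return [row(P(18-r,78))-rows[0],a-rows[1]]
    return least_squares(res,[-15,.4]).x.round(3)
if __name__=='__main__':
    for n,r in(('w4',(257.3,314.2)),('w6',(260.3,320.6)),('w7',(262,321.8)),('w9',(263,324.3))): print(n,tilt2(load(n),r),tilt2(load(n),r,1))
    for nm in('s4','s6','s7','s9'):
        s=load(nm);im=cv2.cvtColor(s['image'],cv2.COLOR_RGB2HSV);m=cv2.inRange(im,(100,120,30),(125,255,255));m[:,:250]=0;m[:,315:]=0;m[:180]=0;m[245:]=0
        m=cv2.morphologyEx(m,cv2.MORPH_OPEN,np.ones((3,3)));ys=np.flatnonzero(m.sum(1)>255*10)
        ty=rot(s['st']['eef_rot'])[:,1];tx=rot(s['st']['eef_rot'])[:,0];g=s['image'][:,:,2].astype(np.float32)
        for side in 'LR':
            rows=range(ys.max()-18,ys.max()-4) if side=='L' else range(ys.min()+7,ys.max()-9)
            pts=[]
            for r in rows:
                k=np.flatnonzero(m[r]);x=k[0] if side=='L' else k[-1]
                seg=np.abs(np.diff(cv2.GaussianBlur(g[r:r+1],(3,1),0)[0]))[x-4:x+4];pts.append((np.sum((np.arange(x-4,x+4)+.5)*seg**2)/np.sum(seg**2),r))
            v=cv2.fitLine(np.float32(pts),cv2.DIST_HUBER,0,.01,.01).ravel();a=v[2:]-v[:2]*12;b=v[2:]+v[:2]*12
            n=np.cross(ray(s,a)[1],ray(s,b)[1]);d=np.cross(n,ty);d*=np.sign(d[2]);d/=np.linalg.norm(d)
            print(nm,side,np.arctan2(d@tx,d[2]).round(3))
E
python3 t2.py
```

```text
w4 [-8.156  0.201] [-6.721  0.181]
w6 [-17.577   0.419] [-15.469   0.379]
w7 [-17.916   0.402] [-15.906   0.365]
w9 [-26.229   0.632] [-21.643   0.515]
s4 L 0.244
s4 R 0.184
s6 L 0.372
s6 R 0.366
s7 L 0.448
s7 R 0.421
s9 L 0.502
s9 R 0.473
```

```bash
python3 - <<'E'
from h import *
f=load('w9');T=np.array(f['T_tool_cam']);K=np.array(f['intrinsics'])
def xat(r,up): # tool x where row r ray meets height up(mm) above grasp
    a=(r-K[1,2])/K[1,1];d=T[:3,:3]@[0,np.sin(a),np.cos(a)];c=T[:3,3]*1e3;z=-19-up;return c[0]+d[0]*(z-c[2])/d[2]
for th in(.45,.475,.5):
    s,c=np.sin(th),np.cos(th)
    # top tangent point (13.6,78) at row 263 ; B ~(-17,77) row 324.3, pivot 48.5
    xa=xat(263,-.3-13.6*s+29.5*c)-13.6*c-29.5*s; xb=xat(324.3,-.3+17*s+28.7*c)+17*c-28.7*s
    x0=(xa+xb)/2;print(th,xa.round(1),xb.round(1),'tip',(x0-96.5*s).round(1),(-.3-96.5*c).round(1))
s=load('s9');M=rot(s['st']['eef_rot']);c0=np.array(s['st']['tcp_pos'])-M[:,2]*.019
im=cv2.cvtColor(s['image'],cv2.COLOR_RGB2HSV);m=cv2.inRange(im,(3,90,90),(20,255,255));m[:,:255]=0;m[:,325:]=0;m[:215]=0;m[275:]=0
n,l,st,ce=cv2.connectedComponentsWithStats(m)
for i in range(1,n):
    if st[i][4]<4: continue
    x,y,w,h=st[i][:4];p=(x+w/2-.5,y+h/2-.5);c,d=ray(s,p);X=c+d*((c0-c)@M[:,1])/(d@M[:,1]);print(st[i],(M.T@(X-c0)*1e3).round(1))
print(s['st']['tcp_pos'])
E
```

```text
0.45 -20.2 -21.2 tip -62.7 -87.2
0.475 -21.0 -22.0 tip -65.6 -86.1
0.5 -21.9 -22.8 tip -68.6 -85.0
[287 223   4   3   8] [-46.1  -0.   31.7]
[294 245   5   2   6] [-58.9  -0.   79. ]
[0.39396262 0.4315458  0.20428384]
```

```bash
cat > goal.py <<'E'
from h import *
H=np.radians(87.3);TH=.455
XX=np.array([np.sin(H),-np.cos(H),0]);YY=np.array([np.cos(H),np.sin(H),0]);N=-np.sin(TH)*XX+np.cos(TH)*np.array([0,0,1])
BARE=np.array([.5137,.4722,.0463]);TEST=np.array([.5108,.4113,.0463])
TIP=np.array([-.064,0,.0665])
def tcp_for(tip): return tip-(-XX*TIP[0]-np.array([0,0,TIP[2]]))
E
python3 - <<'E'
from goal import *
g=tcp_for(BARE+.025*N);print(g,togo(g,H),manip.read_state()['qpos'])
E
```

```text
[0.43879669 0.47573235 0.13525653] [array([2.62, 6.04, 6.36]), np.float64(-66.0)] [ 7.37418920e-01 -3.34442216e-02  1.80137547e+00  1.80003011e-03
  1.37072391e+00  3.65785685e-01]
```

```bash
python3 -m inch '[{"x":0.3,"y":0.7,"z":0,"spin":-8},{"x":0.6,"y":1.4,"z":0,"spin":-16},{"x":0.9,"y":2.1,"z":0,"spin":-24},{"x":1.3,"y":3,"z":0,"spin":-32},{"x":1.6,"y":3.7,"z":0,"spin":-40},{"x":1.9,"y":4.4,"z":0,"spin":-48},{"x":2.3,"y":5.2,"z":1,"spin":-56},{"x":2.6,"y":6,"z":2.5,"spin":-64},{"x":2.6,"y":6,"z":4.2,"spin":-66},{"x":2.6,"y":6,"z":5,"spin":-66}]'
python3 - <<'E'
from goal import *
s=grab('scene','s10');t=grab('top','t10')
print(s['st']['tcp_pos'],togo(tcp_for(BARE+.025*N),H))
print('proj bare',proj(s,BARE),proj(t,BARE))
a=s['image'][175:275,240:340];b=t['image'][175:255,270:390]
c=np.zeros((600,800,3),np.uint8);c[:600,:400]=cv2.resize(a,(400,400),interpolation=2).repeat(1,0)[:400].tolist() and np.vstack([cv2.resize(a,(400,400),interpolation=2),np.zeros((200,400,3),np.uint8)])
c[:267,400:]=cv2.resize(b,(400,267),interpolation=2);np.save('c10.npy',c)
im=cv2.cvtColor(s['image'],cv2.COLOR_RGB2HSV);m=cv2.inRange(im,(3,90,90),(20,255,255));m[:,:240]=0;m[:,340:]=0;m[:170]=0;m[275:]=0
n,l,st,ce=cv2.connectedComponentsWithStats(m);print([x.tolist() for x in st[1:] if x[4]>3])
for nm,f in(('w',grab('wrist','w10')),):
    im=cv2.cvtColor(f['image'],cv2.COLOR_RGB2HSV)
M=rot(s['st']['eef_rot']);c0=np.array(s['st']['tcp_pos'])-M[:,2]*.019
for x in st[1:]:
    if x[4]>3:
        c,d=ray(s,(x[0]+x[2]/2-.5,x[1]+x[3]/2-.5));X=c+d*((c0-c)@M[:,1])/(d@M[:,1]);print((M.T@(X-c0)*1e3).round(1))
E
```

```text
time_s: 14.2
tcp_pos: [0.4364, 0.4728, 0.143]
eef_rot: [-0.003, 0.024, 1.0, -0.002]
contact_force: [0.1, 1.3, -1.8]
grip_width: 0.0218
finger_force: 59.1
[0.43641672 0.47283268 0.14298047] [array([-0.21,  0.31,  0.87]), np.float64(-0.1)]
proj bare [290.88753391 226.58283777] [307.37251416 212.85096821]
[[310, 170, 4, 9, 24]]
[-133.4    0.     8. ]
```

```bash
python3 -m inch '[{"x":-0.1,"y":0,"z":0.5,"spin":0},{"x":-0.3,"y":0,"z":1.4,"spin":0},{"x":-0.5,"y":0,"z":2.2,"spin":0},{"x":-0.65,"y":0,"z":2.7,"spin":0},{"x":-0.65,"y":0,"z":2.7,"spin":0},{"x":-0.65,"y":0,"z":2.7,"spin":0}]'
python3 - <<'E'
from goal import *
s=grab('scene','s11');t=grab('top','t11');w=grab('wrist','w11')
print(s['st']['tcp_pos'],togo(tcp_for(BARE+.010*N),H))
c=np.zeros((600,800,3),np.uint8);c[:400,:400]=cv2.resize(s['image'][175:275,235:335],(400,400),interpolation=2)
c[:400,400:]=cv2.resize(t['image'][180:240,280:340],(400,400),interpolation=2);c[400:,:300]=cv2.resize(w['image'],(300,200))
for k,(f,o,sc,ox) in enumerate(((s,(235,175),4,0),(t,(280,180),6.667,400))):
    tip=np.array(s['st']['tcp_pos'])+rot(s['st']['eef_rot'])@TIP
    for X,col in((BARE,(255,0,255)),(tip,(255,255,0))):
        p=(proj(f,X)-o+.5)*sc;cv2.circle(c,(int(p[0])+ox,int(p[1])),3,col,-1)
cv2.imwrite('pics/c11.png',c[:,:,::-1])
E
```

```text
time_s: 14.95
tcp_pos: [0.4449, 0.4736, 0.1207]
eef_rot: [-0.0, 0.024, 1.0, -0.0]
contact_force: [1.4, 0.1, -1.1]
grip_width: 0.0219
finger_force: 59.1
[0.44490976 0.47361053 0.12067263] [array([-0.02,  0.15, -0.04]), np.float64(-0.0)]
```

View pics/c11.png

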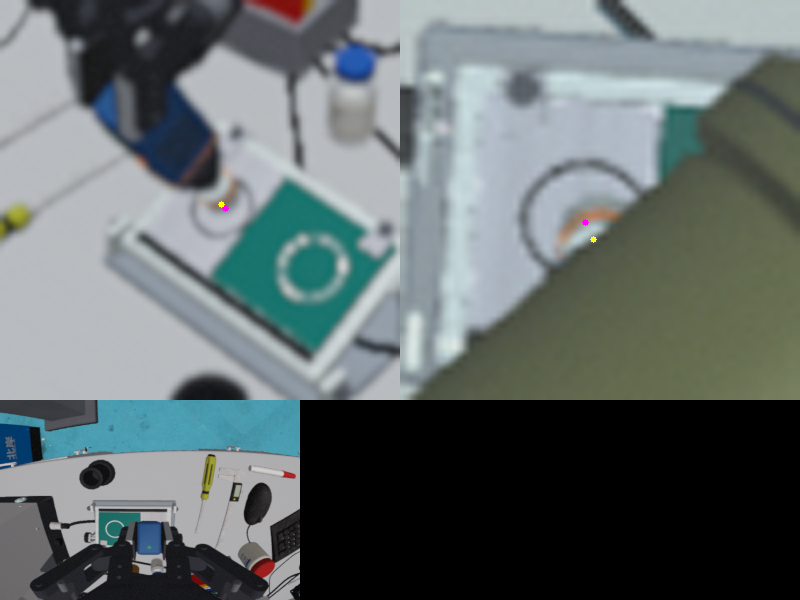

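The scene crop shows the foot just above the black ring: tip around (220,204), ring centre (221,209). In the top crop the foot's orange arc is centred at x≈592 against the ring's 584, so it needs about +1.5 mm in y. I'll correct that and lower along the panel normal, watching force.

```bash
python3 -m inch '[{"x":-0.1,"y":0.15,"z":0.2,"spin":0},{"x":-0.2,"y":0.15,"z":0.4,"spin":0},{"x":-0.3,"y":0.15,"z":0.6,"spin":0},{"x":-0.3,"y":0.15,"z":0.6,"spin":0},{"x":-0.3,"y":0.15,"z":0.6,"spin":0}]'
python3 - <<'E'
from goal import *
o=[]
for i in range(6):
    grab('wrist');s=manip.read_state();o.append([*s['contact_force'],*s['tcp_pos']])
o=np.array(o);print(o[:,:3].mean(0).round(2),o[:,:3].std(0).round(2),(o[:,:3]@N).round(1),o[:,3:].mean(0).round(4),o[:,3:].std(0).round(4))
print(tcp_for(BARE),tcp_for(BARE)-o[:,3:].mean(0))
E
```

```text
time_s: 15.6
tcp_pos: [0.4479, 0.4749, 0.1146]
eef_rot: [-0.0, 0.024, 1.0, -0.0]
contact_force: [-0.9, 0.7, -1.6]
grip_width: 0.0216
finger_force: 59.1
[-0.13 -0.13 -1.73] [0.39 0.49 0.61] [-2.1 -1.1 -1.1 -1.2 -1.1 -2.4] [0.448  0.475  0.1149] [0.     0.     0.0001]
[0.44977105 0.47521481 0.1128    ] [ 0.00179725  0.00018589 -0.00209573]
```

```bash
cat > meas.py <<'E'
from goal import *
o=[]
for i in range(4):
    grab('wrist');s=manip.read_state();o.append([*s['contact_force'],*s['tcp_pos']])
o=np.array(o);p=o[:,3:].mean(0);print('Fn',((o[:,:3]@N).mean()+1.5).round(2),'F',o[:,:3].mean(0).round(2),p.round(4),'past BARE/TEST est along n mm',((p-tcp_for(BARE))@N*1e3).round(2),((p-tcp_for(TEST))@N*1e3).round(2),s['time_s'])
E
python3 -m inch '[{"x":-0.09,"y":0,"z":0.18,"spin":0},{"x":-0.18,"y":0,"z":0.36,"spin":0},{"x":-0.18,"y":0,"z":0.36,"spin":0}]'; python3 meas.py
```

```text
time_s: 16.2
tcp_pos: [0.4496, 0.4747, 0.1107]
eef_rot: [-0.0, 0.024, 1.0, -0.0]
contact_force: [0.2, -0.7, -1.1]
grip_width: 0.0217
finger_force: 59.1
Fn -0.09 F [ 0.05 -0.14 -1.75] [0.4497 0.4748 0.111 ] past BARE/TEST est along n mm -1.56 -1.58 16.4
```

Not touching yet; advance 3 mm.

```bash
python3 -m inch '[{"x":-0.07,"y":0,"z":0.14,"spin":0},{"x":-0.13,"y":0,"z":0.27,"spin":0},{"x":-0.13,"y":0,"z":0.27,"spin":0}]'; python3 meas.py
```

```text
time_s: 16.7
tcp_pos: [0.4511, 0.4751, 0.1089]
eef_rot: [0.0, 0.024, 1.0, 0.0]
contact_force: [-1.0, 0.2, 1.0]
grip_width: 0.0215
finger_force: 59.4
Fn 2.46 F [-0.96  0.    0.6 ] [0.4511 0.475  0.1089] past BARE/TEST est along n mm -4.08 -4.1 16.9
```

```bash
python3 -m inch '[{"x":-0.08,"y":0,"z":0.17,"spin":0},{"x":-0.16,"y":0,"z":0.33,"spin":0},{"x":-0.16,"y":0,"z":0.33,"spin":0}]'; python3 meas.py
python3 - <<'E'
from h import *
for n in('scene','top'): grab(n,n+'12')
f=load('scene12')['image'];print(f.shape)
E
```

```text
time_s: 17.2
tcp_pos: [0.4526, 0.4749, 0.1053]
eef_rot: [-0.0, 0.024, 1.0, 0.0]
contact_force: [-2.4, 0.8, 2.7]
grip_width: 0.0214
finger_force: 59.7
Fn 4.95 F [-1.77 -0.51  2.99] [0.4527 0.4749 0.1055] past BARE/TEST est along n mm -7.85 -7.86 17.4
(420, 560, 3)
```

```bash
python3 -m inch '[{"x":0.02,"y":0,"z":-0.04,"spin":0},{"x":0.02,"y":0,"z":-0.04,"spin":0},{"x":0.02,"y":0,"z":-0.04,"spin":0},{"x":0.02,"y":0,"z":-0.04,"spin":0},{"x":0.02,"y":0,"z":-0.04,"spin":0},{"x":0.02,"y":0,"z":-0.04,"spin":0},{"x":0.02,"y":0,"z":-0.04,"spin":0},{"x":0.02,"y":0,"z":-0.04,"spin":0},{"x":0.02,"y":0,"z":-0.04,"spin":0},{"x":0.02,"y":0,"z":-0.04,"spin":0}]'; python3 meas.py
python3 - <<'E'
from h import *
for nm in('s7','s9','s11','scene12'):
    s=load(nm);im=cv2.cvtColor(s['image'],cv2.COLOR_RGB2HSV);m=cv2.inRange(im,(100,120,30),(125,255,255));m[:,:250]=0;m[:,315:]=0;m[:185]=0;m[245:]=0
    ys=np.flatnonzero(m.sum(1)>255*6);print(nm,ys.min(),ys.max(),[(r,np.flatnonzero(m[r])[[0,-1]].tolist()) for r in range(ys.min(),ys.max(),4)])
E
```

```text
time_s: 18.5
tcp_pos: [0.4524, 0.4748, 0.1056]
eef_rot: [0.0, 0.024, 1.0, 0.0]
contact_force: [-2.0, 0.7, 3.1]
grip_width: 0.0218
finger_force: 59.6
Fn 5.12 F [-2.44  0.63  2.82] [0.4524 0.4748 0.1056] past BARE/TEST est along n mm -7.63 -7.64 18.7
s7 189 227 [(189, [269, 279]), (193, [269, 281]), (197, [270, 283]), (201, [270, 285]), (205, [263, 288]), (209, [265, 290]), (213, [268, 292]), (217, [270, 294]), (221, [272, 294]), (225, [275, 292])]
s9 186 224 [(186, [263, 273]), (190, [263, 276]), (194, [263, 278]), (198, [264, 281]), (202, [261, 283]), (206, [260, 286]), (210, [263, 288]), (214, [265, 290]), (218, [268, 290]), (222, [271, 287])]
s11 198 217 [(198, [259, 279]), (202, [259, 282]), (206, [262, 285]), (210, [270, 285]), (214, [272, 282])]
scene12 201 219 [(201, [263, 281]), (205, [261, 284]), (209, [264, 287]), (213, [273, 288]), (217, [275, 285])]
```

Zero held about 1.5 s at roughly half travel (force ≈ 5 N, travel ≈ 5.2 mm). Next I'll lift clear along the normal and shift to the white ring.

```bash
python3 -m inch '[{"x":0.2,"y":0,"z":-0.4,"spin":0},{"x":0.6,"y":0,"z":-1.2,"spin":0},{"x":1.1,"y":0,"z":-2.2,"spin":0},{"x":1.4,"y":0,"z":-2.9,"spin":0},{"x":1.4,"y":-1.2,"z":-2.9,"spin":0},{"x":1.4,"y":-3.2,"z":-2.9,"spin":0},{"x":1.4,"y":-5.2,"z":-2.9,"spin":0},{"x":1.4,"y":-6.1,"z":-2.9,"spin":0},{"x":1.4,"y":-6.1,"z":-2.9,"spin":0},{"x":1.4,"y":-6.1,"z":-2.9,"spin":0}]'
python3 - <<'E'
from goal import *
s=grab('scene','s13');t=grab('top','t13');st=manip.read_state();print(st['time_s'])
print(togo(tcp_for(TEST)+.003*N*(-1),H),'tip contact est -2.5')
for nm in('s13','scene12','s11'):
    f=load(nm);print(nm,proj(f,TEST).round(1),proj(f,BARE).round(1))
for X,dk in((TEST,0),(BARE,1)):
    for f in(s,load('s11'),load('s4')):
        try:
            c=ring(f,X,dk);print(dk,c[0].round(2),c[1].round(1),c[2])
        except Exception as e: print('x')
E
```

```text
time_s: 19.7
tcp_pos: [0.4357, 0.4146, 0.1347]
eef_rot: [0.0, 0.024, 1.0, 0.0]
contact_force: [0.2, 0.1, -1.9]
grip_width: 0.0214
finger_force: 59.1
19.8
[array([-1.25, -0.02,  2.46]), np.float64(-0.0)] tip contact est -2.5
s13 [313.4 241.8] [290.9 226.6]
scene12 [313.4 241.8] [290.9 226.6]
s11 [313.4 241.8] [290.9 226.6]
0 [312.45 241.21] [14.9 16.3] 59
0 [312.45 241.48] [14.6 16. ] 60
0 [312.46 241.48] [14.6 16. ] 60
1 [302.28 225.15] [21.  37.4] 31
1 [291.38 226.57] [16.4 20.8] 42
1 [290.2 227.7] [17.2 20.7] 49
```

```bash
python3 -m inch '[{"x":-0.2,"y":0,"z":0.4,"spin":0},{"x":-0.5,"y":0,"z":1.0,"spin":0},{"x":-0.85,"y":0,"z":1.7,"spin":0},{"x":-1.05,"y":0,"z":2.1,"spin":0},{"x":-1.12,"y":0,"z":2.25,"spin":0},{"x":-1.12,"y":0,"z":2.25,"spin":0},{"x":-1.12,"y":0,"z":2.25,"spin":0}]'; python3 meas.py
```

```text
time_s: 20.5
tcp_pos: [0.4468, 0.4141, 0.1123]
eef_rot: [0.0, 0.024, 1.0, 0.0]
contact_force: [0.0, 0.3, -1.3]
grip_width: 0.0214
finger_force: 59.1
Fn -0.44 F [ 0.04 -0.19 -2.13] [0.4469 0.4142 0.1125] past BARE/TEST est along n mm -0.24 -0.25 20.7
```

```bash
python3 -m inch '[{"x":-0.05,"y":0,"z":0.1,"spin":0},{"x":-0.1,"y":0,"z":0.2,"spin":0},{"x":-0.15,"y":0,"z":0.3,"spin":0},{"x":-0.2,"y":0,"z":0.4,"spin":0},{"x":-0.25,"y":0,"z":0.52,"spin":0},{"x":-0.25,"y":0,"z":0.52,"spin":0}]'; python3 meas.py
```

```text
time_s: 21.3
tcp_pos: [0.4493, 0.414, 0.1072]
eef_rot: [-0.0, 0.024, 1.0, 0.0]
contact_force: [-2.1, -0.4, 1.8]
grip_width: 0.0217
finger_force: 59.6
Fn 4.19 F [-1.73  0.11  2.15] [0.4493 0.414  0.1072] past BARE/TEST est along n mm -6.07 -6.08 21.5
```

```bash
python3 -m inch '[{"x":-0.03,"y":0,"z":0.07,"spin":0},{"x":-0.03,"y":0,"z":0.07,"spin":0},{"x":-0.03,"y":0,"z":0.07,"spin":0},{"x":-0.03,"y":0,"z":0.07,"spin":0},{"x":-0.03,"y":0,"z":0.07,"spin":0},{"x":-0.03,"y":0,"z":0.07,"spin":0},{"x":-0.03,"y":0,"z":0.07,"spin":0},{"x":-0.03,"y":0,"z":0.07,"spin":0},{"x":-0.03,"y":0,"z":0.07,"spin":0},{"x":-0.03,"y":0,"z":0.07,"spin":0}]'; python3 meas.py
python3 - <<'E'
from goal import *
# check: visible part of white ring and foot's orange line in top/scene; probe in hand
t=grab('top','t14');s=grab('scene','s14');w=grab('wrist','w14')
for f,n in((t,'top'),(s,'scene')):
    im=cv2.cvtColor(f['image'],cv2.COLOR_RGB2HSV);p=proj(f,TEST);x,y=p.astype(int);m=cv2.inRange(im,(3,80,80),(22,255,255));k=np.zeros_like(m);k[y-20:y+20,x-20:x+20]=1
    q=np.argwhere((m*k)>0)[:,::-1];print(n,p.round(1),len(q),q.min(0) if len(q) else '',q.max(0) if len(q) else '',q.mean(0) if len(q) else '')
p=w['image'][240:330,268:274].mean(1).astype(int);print(' '.join(f'{240+i}:{a[2]}' for i,a in enumerate(p) if i<28 or i>75))
t11=load('t11');im=cv2.cvtColor(t11['image'],cv2.COLOR_RGB2HSV);p=proj(t11,BARE);x,y=p.astype(int);m=cv2.inRange(im,(3,80,80),(22,255,255));q=np.argwhere(m[y-20:y+20,x-20:x+20]>0)[:,::-1]+[x-20,y-20];print('t11',p,len(q),q.min(0),q.max(0))
E
```

```text
time_s: 22.5
tcp_pos: [0.4495, 0.4139, 0.1062]
eef_rot: [0.0, 0.024, 1.0, 0.0]
contact_force: [-1.8, -0.5, 2.1]
grip_width: 0.0216
finger_force: 59.6
Fn 4.96 F [-2.23  0.51  2.75] [0.4495 0.4139 0.1062] past BARE/TEST est along n mm -7.06 -7.07 22.7
top [342.6 215.2] 18 [340 211] [354 219] [345.         213.72222222]
scene [313.4 241.8] 5 [296 233] [297 235] [296.4 234.2]
240:104 241:104 242:104 243:106 244:106 245:107 246:106 247:106 248:105 249:106 250:107 251:106 252:108 253:102 254:66 255:60 256:74 257:85 258:93 259:101 260:109 261:117 262:124 263:127 264:129 265:129 266:129 267:130 316:144 317:144 318:144 319:143 320:140 321:136 322:132 323:128 324:132 325:153 326:171 327:176 328:177 329:176
t11 [307.37251416 212.85096821] 8 [304 212] [312 215]
```

```bash
python3 - <<'E'
from goal import *
for n in('t14','top12'):
    t=load(n);X=TEST if n=='t14' else BARE
    x,y=proj(t,X).round().astype(int);im=t['image'].astype(int);print(n,x,y)
    for r in range(y-11,y+8): print(r,' '.join('%3d/%3d/%3d'%tuple(im[r,c]) for c in range(x-9,x+14)))
E
```

```text
t14 343 215
204  49/106/102  48/104/100  48/105/100  48/106/101  48/105/100  48/105/101  49/106/100  45/104/ 98  51/107/101  47/105/100  46/104/ 99  46/105/ 99  48/105/ 99  45/104/ 98  47/105/ 99  47/105/ 99  49/106/100  46/104/ 98  50/102/ 98  71/117/116 102/138/140 116/146/151 117/147/152
205  50/106/101  47/104/ 99  49/106/100  50/107/102  49/105/100  49/106/100  46/104/ 99  47/103/ 99  46/103/ 99  48/106/100  47/105/ 99  46/104/ 99  48/105/100  45/105/ 99  47/104/ 98  48/106/100  48/105/ 99  46/104/ 98  46/104/ 99  47/105/ 99  44/103/ 97  47/106/100  47/105/ 99
206  48/106/100  48/105/100  48/106/100  50/106/101  47/106/100  64/118/115 105/143/140 139/163/160 131/157/156 108/145/145 134/161/160 131/158/155 112/145/142  81/124/120  48/105/100  46/105/ 99  48/106/101  46/104/ 99  45/105/ 98  44/104/ 98  45/104/ 97  47/105/100  45/104/ 98
207  50/107/101  48/106/100  50/107/101  68/118/116 129/155/152 132/164/166 158/186/186 212/223/222 196/215/216 162/193/195 200/218/219 199/217/216 168/194/193 134/165/165  97/137/135  64/115/111  48/105/ 99  46/104/ 98  46/104/ 98  45/105/ 98  47/
[... 8865 characters left out ...]
/ 97/ 74  92/ 99/ 76  94/100/ 78  92/100/ 77  95/103/ 78  96/102/ 79  95/103/ 79  96/103/ 78  96/103/ 78  96/104/ 78  97/105/ 80  99/106/ 80
219  80/ 86/ 71  81/ 88/ 71  84/ 91/ 74  83/ 90/ 70  84/ 92/ 73  87/ 94/ 74  87/ 93/ 73  88/ 94/ 74  90/ 96/ 75  90/ 97/ 75  92/ 98/ 76  92/ 99/ 76  94/101/ 77  93/101/ 77  94/102/ 77  93/100/ 77  94/101/ 77  97/102/ 78  99/107/ 80  99/106/ 81  97/105/ 78  98/106/ 79  99/107/ 80
220  79/ 88/ 71  83/ 89/ 71  83/ 89/ 72  85/ 92/ 73  84/ 90/ 73  86/ 94/ 74  88/ 94/ 76  92/ 96/ 77  90/ 97/ 74  91/ 99/ 75  91/ 98/ 76  92/100/ 76  94/101/ 77  96/103/ 79  96/103/ 80  95/103/ 79  95/103/ 78  96/104/ 78  96/104/ 78  99/106/ 79 100/108/ 81  97/105/ 78 100/107/ 80
```

```bash
python3 meas.py; python3 -c "
from station import ticket
print(ticket.hand_in())"
```

```text
Fn 4.84 F [-2.2   0.38  2.63] [0.4495 0.4139 0.1062] past BARE/TEST est along n mm -7.06 -7.08 23.05
the job is handed in; nothing more can be done
None
```

I zeroed the probe on the bare ring for about 1.5 s, lifted it clear, and handed the job in at 23 s with the probe still gripped and pressed at about 5 N (roughly half-way) inside the white ring. By my estimates the foot is 2–3 mm off-centre but inside the ring, and the probe is within 1–2° of square to the panel (not measured directly in place); hand-in returned no verdict.

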